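# Cap the specimen tubes in the slanted rack

### The arm

A 6-joint arm with a two-finger parallel gripper is mounted at the origin on the work surface. World frame = base frame: x ahead of the robot, y to its left, z up, the work surface at z = 0. Lengths are in mm, angles in rad, forces in N, time in s.
With the tool pointing down it reaches from about 325 to 875 mm from the base axis. Payload 4.4 kg.
Tool frame: the origin (TCP) lies between the finger pads; the fingertips stand 25 mm ahead of it and the grasp point (between the pads) lies 6 mm ahead of it; z points along the fingers, y is the direction in which the jaws open and shut (so a half turn about z gives the same grasp; the last joint's range is limited). The gripper opens to 85 mm and grips with 20 to 120 N. Pads are 22 mm wide; open, the fingers measure 114 mm over their backs; the gripper's body (76 mm by 85 mm) begins 54 mm behind the grasp point. The pads swing forward as they close: fully open they stand 13 mm farther back than shut.
Start: joints at [-1.452, 0.207, 1.542, -0, 1.393, -0.15], TCP at [152.693, -554.358, 256.282] pointing down, gripper open.
Joint ranges: [-2.73, 2.73], [-0.86, 2.22], [0.23, 2.46], [-1.11, 4.25], [0.08, 2.63], [-2.82, 2.82]. Speed limits (rad/s): [2.79, 2.79, 3.14, 3.14, 3.14, 3.14].

### API

Orientations are given as a unit quaternion [x, y, z, w].
In Python, from station import ctrl gives the robot as it stands.
- The arm moves only by the shell command python3 -m handwheel 'ROWS' [OPENING] [FORCE]. ROWS is JSON, a list of rows, each an object with "delta_pos": the shift along the tool's x, y, z in cm, a list of three; "twist": the turn about the tool's z in rad. A call has exactly 8 rows; each row is the pose to reach, as a shift and turn from the pose commanded when the call began, along the tool's axes at that moment; what a row does not reach only later rows make up. A row lasts 1/10 s, in which the tool goes at most 50 mm and 8.59 degrees, less where a joint would pass 70% of its speed; a pose out of reach is approached as far as the arm can. A call with a gripper value outside its range is refused whole. OPENING is the finger opening in cm, from 0 to 8.54, set as the call begins (- or left out, the last holds). The fingers move at their own pace and stop on an object; FORCE is the grip in N (left out, the last holds). Time passes only in rows, so rows that repeat a pose let the fingers close, or fill a call up. It gives the time, the measured TCP pose, the force and the opening at its end, in the units of the state.
- ctrl.observe(): the state, without advancing time (a new reading comes with each control period).
- ctrl.get_image(name): name is "scene" or "top"; returns a dict with "image" (420x560x3 uint8, red, green, blue), "camera_matrix" (3x3 intrinsics, pixels), "eye" and "attitude" of the camera in the world. Camera axes: x right, y down, z forward; pixel columns grow to the right and rows downward; lengths in mm; the calibration is good to about 2 mm. A picture is of the moment at which its call begins. There is no depth.
- ctrl.finish_job(): hands the job in, once; it reports no verdict.
The state is a dict: "t": time; "joint_pos": joint angles; "dq": joint speeds; "effort": joint torques, N m; "eef_pos": TCP position; "orientation": TCP orientation; "contact_force": force on the tool from outside, world axes, zero at the start; "wrist_torque": the same for the moment, N m; "grip_width": finger opening in mm.
Only numpy, scipy, OpenCV 4.12 (cv2) and the standard library are available. Lean on these libraries where they do the work, as an engineer would, in place of code of your own. Each camera call takes 0.05 s, during which the arm holds its last target.

### The job

Three open specimen tubes of slightly different widths stand in the slanted steel rack, and their three white slip-on caps stand on the dark bench mat. Find by trial which cap belongs to which tube and push every cap fully home on its own tube, so that all three tubes are closed; leave the other things on the bench standing where they are.

Things in the scene. Friction and masses are not known exactly. Their poses are not given: they have to be found in the camera images.
- cap_a: a white ribbed plastic slip-on cap, round, standing open side down on the mat: 30.6 mm outside diameter, 25.6 mm inside diameter, 26 mm tall, end wall 4 mm, bore 22 mm deep; 15 g. Origin: centre of its open underside; z points out through its closed top (up as it stands). Belongs on the 23 mm tube; the rim of a larger tube stops it
- cap_b: a white ribbed plastic slip-on cap, round, standing open side down on the mat: 35.1 mm outside diameter, 30.1 mm inside diameter, 26 mm tall, end wall 4 mm, bore 22 mm deep; 15 g. Origin: centre of its open underside; z points out through its closed top (up as it stands). Belongs on the 27.5 mm tube; slips loosely over the smaller one, is stopped by the rim of the larger one
- cap_c: a white ribbed plastic slip-on cap, round, standing open side down on the mat: 39.6 mm outside diameter, 34.6 mm inside diameter, 26 mm tall, end wall 4 mm, bore 22 mm deep; 15 g. Origin: centre of its open underside; z points out through its closed top (up as it stands). Belongs on the 32 mm tube; slips loosely over a smaller one
- mouth_left (a point): centre of the open mouth of the tube in the rack's left place (seen from the robot). z points out of the tube along its axis, 30 degrees from vertical, leaning away from the robot; y runs along the row to the left. Any of the three tubes (23, 27.5 or 32 mm outside diameter) may stand here. A cap fully home has its underside 22 mm below this point along the axis, its top 4 mm above it.
- mouth_mid (a point): centre of the open mouth of the tube in the rack's middle place (seen from the robot). z points out of the tube along its axis, 30 degrees from vertical, leaning away from the robot; y runs along the row to the left. Any of the three tubes (23, 27.5 or 32 mm outside diameter) may stand here. A cap fully home has its underside 22 mm below this point along the axis, its top 4 mm above it.
- mouth_right (a point): centre of the open mouth of the tube in the rack's right place (seen from the robot). z points out of the tube along its axis, 30 degrees from vertical, leaning away from the robot; y runs along the row to the left. Any of the three tubes (23, 27.5 or 32 mm outside diameter) may stand here. A cap fully home has its underside 22 mm below this point along the axis, its top 4 mm above it.
- rack: a fixed steel tube rack, 135 mm deep, 222 wide, about 90 high; sloping plates hold three clear tubes firmly in a row, 62 mm apart, leaning 30 degrees away from the robot (its +x). Tubes: straight, 100 mm long, no lip, sticking out 46 mm above the upper plate. Origin: under the middle tube's middle, on the table; x points away from the robot, y to the left. Mouths: 109 mm up, 15 mm beyond the origin
- mat: a fixed dark rubber bench mat, 250 x 264 x 3 mm, flat on the table beside the rack (left or right of it). Origin: centre of its underside. The caps, the dropper bottle, the amber vial and the stain jar stand on it in six places, at least 70 mm apart centre to centre
- dropper_bottle: bystander on the mat: white dropper bottle, 30 mm diameter, 62 mm tall. Origin: centre of its base
- amber_vial: bystander on the mat: amber vial with a metal cap, 28 mm diameter, 48 mm tall. Origin: centre of its base
- stain_jar: bystander on the mat: small jar with a black lid, 36 mm diameter, 46 mm tall. Origin: centre of its base
- wash_bottle: bystander standing between mat and rack: pale wash bottle with a spout, 52 mm diameter, 170 mm tall. Origin: centre of its base
- slide_box: bystander behind the mat: flat grey box, 32 x 80 x 30 mm. Origin: centre of its base
- reagent_bottle: bystander on the robot's side of the rack: amber bottle with a black cap, 48 mm diameter, 95 mm tall. Origin: centre of its base
- culture_dish: bystander at the back of the bench: clear flat round dish, 93 mm diameter, 17 mm tall. Origin: centre of its base
- forceps: bystander beyond the rack: steel forceps lying flat, 125 mm long, 5 mm thick. Origin: near their middle, on the table; x points to the tips
There are look-alikes about, which are no part of the job. Leave any green look-alike of the cap_c alone.

How it is judged (in metres and radians):
At the end, for the whole second after the job is handed in: On each of the three tubes sits a cap, fully home (underside at least 18.5 mm below the mouth along the tube; 22 mm when it bottoms), in line with it within 0.12 rad, at rest. A smaller cap cannot go over a larger tube, so each must be on its own tube (((z of cap_a in the frame of mouth_left between -0.026 and -0.0185 m and distance between cap_a and mouth_left below 0.0255 m and angle between the z axis of cap_a and the z axis of mouth_left, either way round below 0.12 rad and linear speed of cap_a below 0.02 m/s) or (z of cap_b in the frame of mouth_left between -0.026 and -0.0185 m and distance between cap_b and mouth_left below 0.0255 m and angle between the z axis of cap_b and the z axis of mouth_left, either way round below 0.12 rad and linear speed of cap_b below 0.02 m/s) or (z of cap_c in the frame of mouth_left between -0.026 and -0.0185 m and distance between cap_c and mouth_left below 0.0255 m and angle between the z axis of cap_c and the z axis of mouth_left, either way round below 0.12 rad and linear speed of cap_c below 0.02 m/s)) and ((z of cap_a in the frame of mouth_mid between -0.026 and -0.0185 m and distance between cap_a and mouth_mid below 0.0255 m and angle between the z axis of cap_a and the z axis of mouth_mid, either way round below 0.12 rad and linear speed of cap_a below 0.02 m/s) or (z of cap_b in the frame of mouth_mid between -0.026 and -0.0185 m and distance between cap_b and mouth_mid below 0.0255 m and angle between the z axis of cap_b and the z axis of mouth_mid, either way round below 0.12 rad and linear speed of cap_b below 0.02 m/s) or (z of cap_c in the frame of mouth_mid between -0.026 and -0.0185 m and distance between cap_c and mouth_mid below 0.0255 m and angle between the z axis of cap_c and the z axis of mouth_mid, either way round below 0.12 rad and linear speed of cap_c below 0.02 m/s)) and ((z of cap_a in the frame of mouth_right between -0.026 and -0.0185 m and distance between cap_a and mouth_right below 0.0255 m and angle between the z axis of cap_a and the z axis of mouth_right, either way round below 0.12 rad and linear speed of cap_a below 0.02 m/s) or (z of cap_b in the frame of mouth_right between -0.026 and -0.0185 m and distance between cap_b and mouth_right below 0.0255 m and angle between the z axis of cap_b and the z axis of mouth_right, either way round below 0.12 rad and linear speed of cap_b below 0.02 m/s) or (z of cap_c in the frame of mouth_right between -0.026 and -0.0185 m and distance between cap_c and mouth_right below 0.0255 m and angle between the z axis of cap_c and the z axis of mouth_right, either way round below 0.12 rad and linear speed of cap_c below 0.02 m/s))); the robot touches nothing.
It fails at once if a bystander on the mat is shifted by more than 25 mm or knocked over (distance of any of dropper_bottle, amber_vial, stain_jar from where it was at the start of the episode above 0.025 m or angle between any of dropper_bottle, amber_vial, stain_jar's own z axis and vertical above 0.45 rad).
It fails at once if the wash bottle, culture dish or forceps is shifted by more than 25 mm or knocked over (distance of any of wash_bottle, culture_dish, forceps from where it was at the start of the episode above 0.025 m or angle between any of wash_bottle, culture_dish, forceps's own z axis and vertical above 0.45 rad).
It fails at once if the slide box or reagent bottle is shifted by more than 25 mm or knocked over (distance of any of slide_box, reagent_bottle from where it was at the start of the episode above 0.025 m or angle between any of slide_box, reagent_bottle's own z axis and vertical above 0.45 rad).
It also fails if it takes over 72 s, if anything falls off the work surface, if the arm or the gripper's body presses on something with over 40 N, if the wrist force passes 120 N, or if a joint passes its speed limit or range.

## Working session

There is one attempt and no reset: what is moved stays moved. The work goes in short steps, Python scripts to look and compute and a shell command to move; the robot and the scene stay as the last step left them, time stands still between calls to the robot, and variables do not carry over. Pictures are saved under pics/ and viewed, and the job is handed in when it is done.

```bash
ls -la; mkdir -p pics
cat > h.py <<'E'
from station import ctrl
import numpy as np, cv2
from scipy.spatial.transform import Rotation as R
def snap(name,fn):
    d=ctrl.get_image(name); cv2.imwrite('pics/'+fn,d['image'][:,:,::-1]); return d
E
python3 - <<'E'
from h import *
import pickle
for n in('scene','top'):
    d=snap(n,n+'0.png'); pickle.dump(d,open(n+'0.pkl','wb'))
    print(n,d['camera_matrix'],d['eye'],d['attitude'])
print(ctrl.observe())
E
```

```text
total 12
drwxr-xr-x  3 agent agent 4096 Dec  7 06:10 .
drwxr-xr-x 23 root  root  4096 Dec  7 06:10 ..
drwxr-xr-x  2 agent agent 4096 Dec  7 06:10 pics
scene [[539.83264173   0.         277.49685365]
 [  0.         539.83264173 207.34244062]
 [  0.           0.           1.        ]] [1222.2948895   241.00514354  832.99260067] [ 0.52676681  0.76646316 -0.30390304 -0.20662501]
top [[409.56852087   0.         285.77023663]
 [  0.         409.56852087 203.8929411 ]
 [  0.           0.           1.        ]] [ 451.22465278    8.56980713 1016.5287931 ] [-0.70104134  0.71105325 -0.04128668  0.03520982]
{'t': 0.1, 'joint_pos': array([-1.45251117e+00,  2.07379881e-01,  1.54284130e+00,  2.19094203e-05,
        1.39352035e+00, -1.50490544e-01]), 'dq': array([-1.71473817e-03, -2.89379513e-03, -2.94524736e-03, -7.37168325e-05,
        4.15906010e-04, -1.51553654e-03]), 'effort': array([-1.51420619e-05, -3.84091330e+01, -2.92550218e+01, -2.90447570e-04,
        4.75888970e-03,  6.89383697e-06]), 'eef_pos': array([ 152.6148928 , -553.70288908,  255.20190066]), 'orientation': array([ 9.90983223e-01,  1.33981705e-01,  2.80801431e-05, -1.07412523e-03]), 'contact_force': array([ 0.26351564, -0.22129374,  0.0586376 ]), 'wrist_torque': array([ 0.04651954, -0.02668427,  0.03207368]), 'grip_width': 85.17152186766019}
```

View pics/scene0.png

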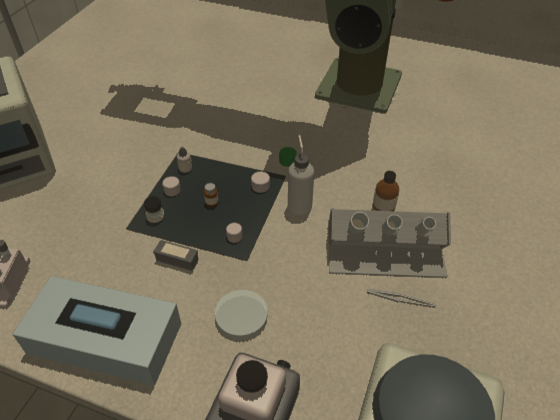

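View pics/top0.png

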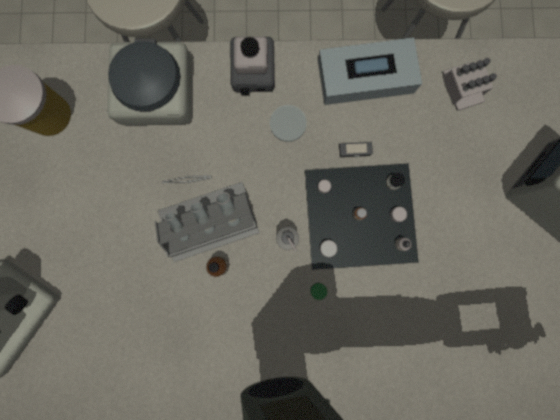

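Run:
```python
import cv2,numpy as np
s=cv2.imread('pics/scene0.png');t=cv2.imread('pics/top0.png')
def c(im,x,y,w,h,k): return cv2.resize(im[y:y+h,x:x+w],None,fx=k,fy=k,interpolation=cv2.INTER_CUBIC)
cv2.imwrite('pics/c1.png',c(s,325,165,130,115,6))
cv2.imwrite('pics/c2.png',c(t,150,165,120,110,5))
cv2.imwrite('pics/c3.png',c(t,300,155,120,145,4))
cv2.imwrite('pics/c4.png',c(s,125,140,195,130,4))
```

```text
(no output)
```

View pics/c1.png

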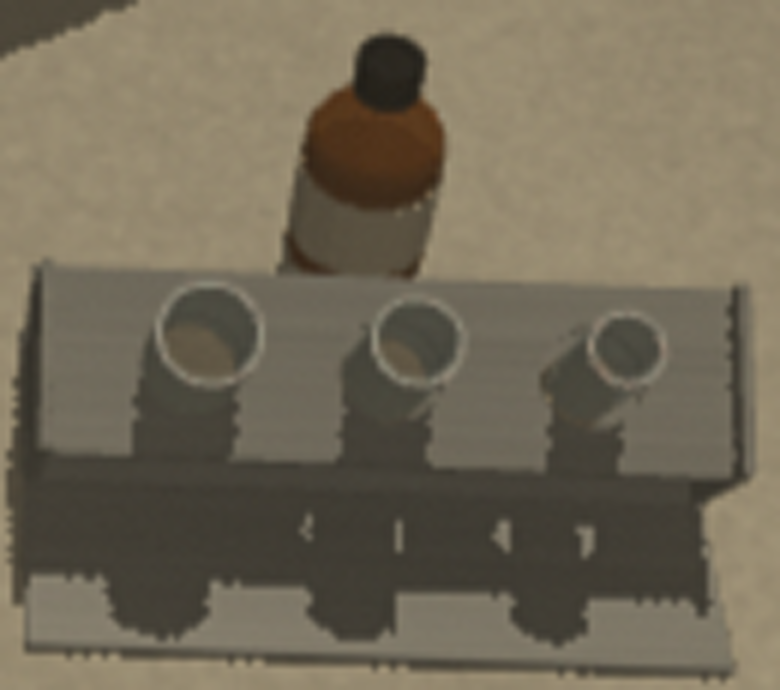

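View pics/c2.png

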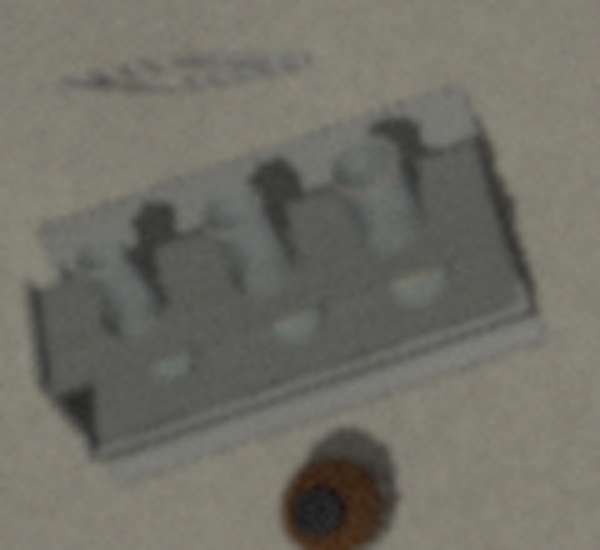

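View pics/c3.png

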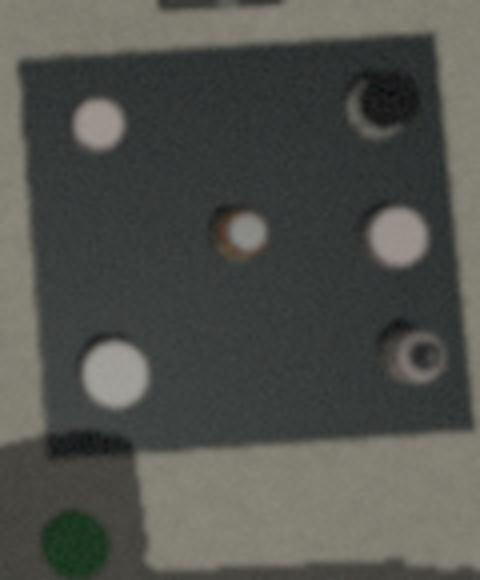

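View pics/c4.png

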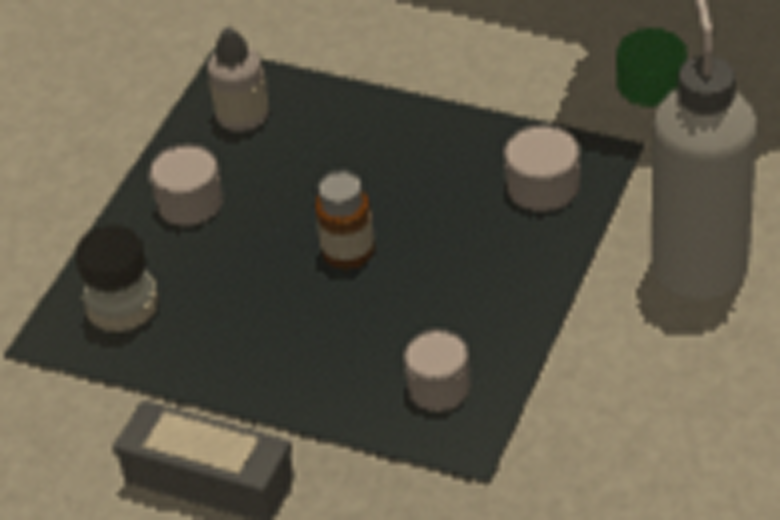

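```bash
cat >> h.py <<'E'
def ray(d,u,v):
    K=d['camera_matrix']; r=R.from_quat(d['attitude']).apply(np.linalg.inv(K)@[u,v,1.]); return np.array(d['eye']),r
def onz(d,u,v,z):
    e,r=ray(d,u,v); return e+r*(z-e[2])/r[2]
def proj(d,p):
    K=d['camera_matrix']; c=R.from_quat(d['attitude']).inv().apply(np.array(p)-d['eye']); q=K@c; return q[:2]/q[2]
def tri(d1,u1,d2,u2):
    a,r=ray(d1,*u1); b,s=ray(d2,*u2)
    t=np.linalg.lstsq(np.c_[r,-s],b-a,rcond=None)[0]; p,q=a+t[0]*r,b+t[1]*s
    return (p+q)/2,np.linalg.norm(p-q)
E
python3 - <<'E'
from h import *
import pickle
S=pickle.load(open('scene0.pkl','rb'));T=pickle.load(open('top0.pkl','rb'))
g=cv2.cvtColor(T['image'],cv2.COLOR_RGB2GRAY)
for n,(x,y) in dict(a=(324,186),b=(399,214),c=(329,248)).items():
    k=cv2.resize(g[y-14:y+15,x-14:x+15].astype(np.float32),None,fx=8,fy=8,interpolation=cv2.INTER_CUBIC)
    m=(k>100).astype(np.uint8); print(k.max(),np.median(k))
    cs,_=cv2.findContours(m,cv2.RETR_EXTERNAL,cv2.CHAIN_APPROX_NONE)
    c=max(cs,key=cv2.contourArea); e=cv2.fitEllipse(c)
    u,v=(np.array(e[0])+.5)/8-.5+[x-14,y-14]
    print(n,(u,v),np.array(e[1])/8,onz(T,u,v,29))
# tube rims in scene, crop at 6x from (325,165)
for n,(cx,cy) in dict(right=(210,335),mid=(418,342),left=(627,349)).items():
    u,v=(cx+.5)/6-.5+325,(cy+.5)/6-.5+165
    print(n,u,v,onz(S,u,v,109))
# cap tops in scene
for n,(cx,cy) in dict(a=(437,354),b=(185,167),c=(542,152)).items():
    u,v=(cx+.5)/4-.5+125,(cy+.5)/4-.5+140
    print(n,onz(S,u,v,29))
for p in [(100,455),(540,318),(465,88),(38,225)]:
    u,v=p[0]/5+150-.4,p[1]/5+165-.4
    print('rack',onz(T,u,v,40))
for n,p in dict(jarlid=((396,181)),drop=((403,244)),vial=((361,213)),wash=(288,237),green=(319,291),reag=(215,266)).items(): print(n,onz(T,*p,50))
E
```

```text
152.79073 54.791027
a (np.float64(324.2294006347656), np.float64(185.618670463562)) [12.46538639 12.49198246] [602.00896438 -95.16819923  29.        ]
149.3528 53.87937
b (np.float64(399.19038486480713), np.float64(213.78720092773438)) [14.23373222 14.52507401] [ 530.56154572 -275.31410395   29.        ]
161.3035 66.63818
c (np.float64(328.47148418426514), np.float64(248.31758213043213)) [16.70709038 16.88991928] [ 449.864392   -101.58781544   29.        ]
right 359.5833333333333 220.41666666666666 [567.97991035 144.0952506  109.        ]
mid 394.25 221.58333333333334 [548.55450071 202.80396583 109.        ]
left 429.0833333333333 222.75 [529.11083078 261.52496413 109.        ]
a [603.72219526 -92.47966718  29.        ]
b [ 531.05871396 -272.77817895   29.        ]
c [452.31400441 -98.79154677  29.        ]
rack [438.2733346 275.4118054  40.       ]
rack [499.96907688  67.32886171  40.        ]
rack [611.29462085 102.66637761  40.        ]
rack [547.78659087 306.70972529  40.        ]
jarlid [ 607.67028256 -265.13628197   50.        ]
drop [ 457.43139301 -275.08205748   50.        ]
vial [ 532.01210358 -178.59967131   50.        ]
wash [477.75593011  -4.62029833  50.        ]
green [351.72569336 -74.69009268  50.        ]
reag [412.77274293 166.65189464  50.        ]
```

```bash
cat >> h.py <<'E'
def go(*p,ang=0.320,pos=None):
    o=ctrl.observe(); Rm=R.from_quat(o['orientation']).as_matrix(); 
    pos=o['eef_pos'] if pos is None else pos
    d=Rm.T@(np.array(p,float)-pos)/10; a=np.arctan2(Rm[1,0],Rm[0,0])
    print('t',o['t'],'pos',o['eef_pos'].round(1),'delta cm',d.round(3),'twist',round(a-ang,4),'F',o['contact_force'].round(1),'w',round(o['grip_width'],1))
E
python3 -c "
from h import *
go(603,-94,150)"
```

```text
t 0.1 pos [ 152.6 -553.7  255.2] delta cm [ 55.625 -32.338  10.608] twist -0.0512 F [ 0.3 -0.2  0.1] w 85.2
```

Things that could be taken for a cap, in scene pixels:
- white caps at (234,232), (171,186) and (260,182)
- green look-alike at (288,156)
- white dropper bottle at (184,160)
- vial's metal lid at (210,187)

From their diameters of 12.5, 14.4 and 16.8 px in the top view, the white ones are a, b and c. The crops confirm plain round white caps. The tube rims at (429,223), (394,222) and (360,220) have widths in the ratio 75:90:105. So left is 23 mm (cap_a), middle is 27.5 mm (cap_b) and right is 32 mm (cap_c). I start with cap_a.

```bash
python3 -m handwheel '[{"delta_pos":[2,-1,0],"twist":-0.051},{"delta_pos":[6,-3,0],"twist":-0.051},{"delta_pos":[10,-6,0],"twist":-0.051},{"delta_pos":[14,-8,0],"twist":-0.051},{"delta_pos":[18,-10.5,0],"twist":-0.051},{"delta_pos":[22,-13,0],"twist":-0.051},{"delta_pos":[26,-15,0],"twist":-0.051},{"delta_pos":[30,-17.4,0],"twist":-0.051}]' 5.0 20
python3 -c "
from h import *
go(603,-94,150)"
```

```text
t: 0.9
eef_pos: [396.6, -305.4, 256.0]
orientation: [0.987, 0.159, -0.0, -0.0]
contact_force: [0.1, -0.8, -0.6]
grip_width: 50.4
t 0.9 pos [ 396.6 -305.4  256. ] delta cm [ 26.235 -13.592  10.597] twist -0.0006 F [ 0.1 -0.8 -0.6] w 50.4
```

```bash
python3 -m handwheel '[{"delta_pos":[4,-2,1],"twist":0},{"delta_pos":[8,-4,2.5],"twist":0},{"delta_pos":[12,-6,4],"twist":0},{"delta_pos":[16,-8,6],"twist":0},{"delta_pos":[20,-10,8],"twist":0},{"delta_pos":[23.5,-12,9.5],"twist":0},{"delta_pos":[25.5,-13.2,10.5],"twist":0},{"delta_pos":[26.2,-13.6,10.6],"twist":0}]'
python3 - <<'E'
from h import *
go(603,-94,60)
s=snap('scene','s1.png');t=snap('top','t1.png')
cv2.imwrite('pics/s1c.png',cv2.resize(s['image'][110:270,140:330,::-1],None,fx=4,fy=3.7,interpolation=cv2.INTER_CUBIC))
E
```

```text
t: 1.7
eef_pos: [601.3, -92.8, 147.6]
orientation: [0.987, 0.161, -0.002, -0.001]
contact_force: [-0.8, -0.2, 0.2]
grip_width: 49.8
t 1.7 pos [601.3 -92.8 147.6] delta cm [0.155 0.2   8.757] twist 0.0029 F [-0.8 -0.2  0.2] w 49.8
```

View pics/s1c.png

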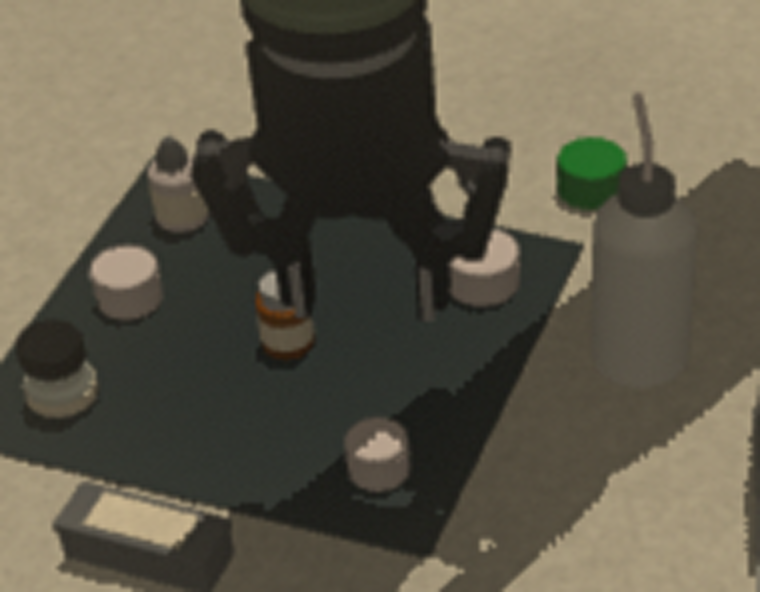

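Run:
```python
from h import *
s=ctrl.get_image('scene')
p=ctrl.observe()['eef_pos']
for dz in(10,15,20,25): print(dz,proj(s,p-[0,0,dz]))
print(p)
cv2.imwrite('pics/s1d.png',cv2.resize(s['image'][165:250,180:270,::-1],None,fx=7,fy=7,interpolation=cv2.INTER_CUBIC))
```

```text
10 [228.96742789 186.77888681]
15 [229.15600477 188.72168634]
20 [229.34319405 190.6501902 ]
25 [229.52901099 192.56455561]
[601.42158525 -95.71513349 150.24605134]
```

View pics/s1d.png

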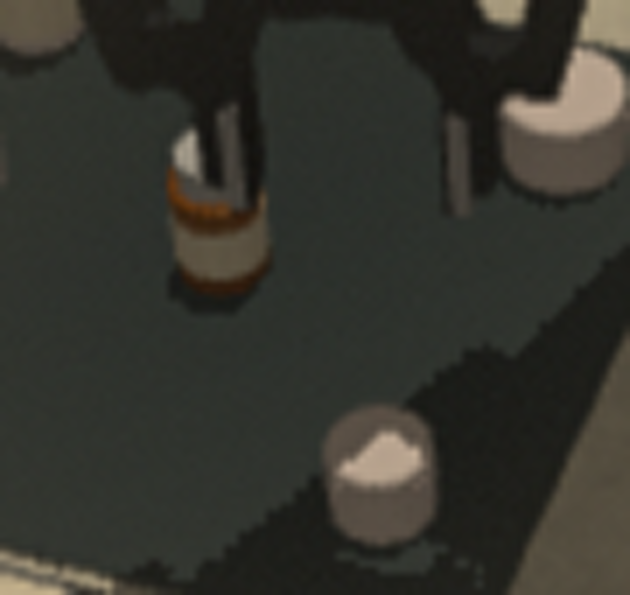

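Run:
```python
from h import *
go(603,-94,35)
s=ctrl.get_image('scene')
p=ctrl.observe()['eef_pos']+11*np.array([.949,.314,0])
print(proj(s,p-[0,0,20]),proj(s,p-[0,0,23]))
```

```text
t 1.85 pos [601.4 -95.7 150.2] delta cm [ 0.213 -0.116 11.524] twist 0.0003 F [ 0.7 -0.2 -0.6] w 50.1
[228.35394382 194.6333063 ] [228.46866203 195.78371772]
```

```bash
python3 -m handwheel '[{"delta_pos":[0.1,0,2],"twist":0},{"delta_pos":[0.1,0,5],"twist":0},{"delta_pos":[0.1,0,8],"twist":0},{"delta_pos":[0.1,0,10.3],"twist":0},{"delta_pos":[0.1,0,11.2],"twist":0},{"delta_pos":[0.1,0,11.5],"twist":0},{"delta_pos":[0.1,0,11.5],"twist":0},{"delta_pos":[0.1,0,11.5],"twist":0}]'
python3 -m handwheel '[{"delta_pos":[0,0,0],"twist":0},{"delta_pos":[0,0,0],"twist":0},{"delta_pos":[0,0,0],"twist":0},{"delta_pos":[0,0,0],"twist":0},{"delta_pos":[0,0,0],"twist":0},{"delta_pos":[0,0,0],"twist":0},{"delta_pos":[0,0,0],"twist":0},{"delta_pos":[0,0,0],"twist":0}]' 2.0 20
python3 - <<'E'
from h import *
go(602,-95,230)
s=snap('scene','s2.png')
cv2.imwrite('pics/s2c.png',cv2.resize(s['image'][165:250,180:270,::-1],None,fx=7,fy=7,interpolation=cv2.INTER_CUBIC))
E
```

```text
t: 2.7
eef_pos: [603.9, -95.9, 37.1]
orientation: [0.987, 0.159, 0.001, 0.001]
contact_force: [-0.2, 0.1, -0.2]
grip_width: 50.1
t: 3.5
eef_pos: [603.7, -95.5, 36.8]
orientation: [0.987, 0.159, 0.001, 0.001]
contact_force: [-0.8, 0.3, 6.2]
grip_width: 30.0
t 3.5 pos [603.7 -95.5  36.8] delta cm [ -0.112  -0.067 -19.316] twist 0.0 F [-0.8  0.3  6.2] w 30.0
```

View pics/s2c.png

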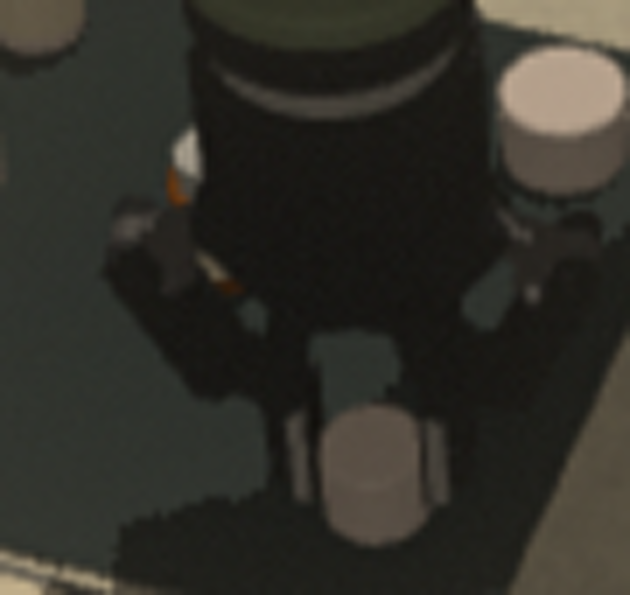

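Run:
```python
from h import *
import pickle
S=pickle.load(open('scene0.pkl','rb'))
M=np.array([548.55,202.8,109]); xr=np.array([np.cos(.32),np.sin(.32),0]); yr=np.array([-np.sin(.32),np.cos(.32),0])
n=.5*xr+np.array([0,0,.866]); tt=.866*xr-np.array([0,0,.5])
P0=M-46*n
for q in [(40,262),(735,288),(40,455),(735,475),(400,275)]:
    e,r=ray(S,(q[0]+.5)/6-.5+325,(q[1]+.5)/6-.5+165)
    p=e+r*(n@(P0-e))/(n@r); d=p-P0
    print(q,p.round(1),'t',round(tt@d,1),'y',round(yr@d,1))
```

```text
(40, 262) [535.4  82.6  84.9] t -31.5 y -109.9
(735, 288) [467.9 289.2  84.4] t -30.4 y 107.4
(40, 455) [585.8 100.5  54.1] t 30.2 y -108.9
(735, 475) [517.3 303.6  54.7] t 28.9 y 105.5
(400, 275) [500.2 190.   84.7] t -31.1 y 3.1
```

```bash
python3 -m handwheel '[{"delta_pos":[0,0,-1],"twist":0},{"delta_pos":[0,0,-3],"twist":0},{"delta_pos":[0,0,-6],"twist":0},{"delta_pos":[0,0,-10],"twist":0},{"delta_pos":[0,0,-14],"twist":0},{"delta_pos":[0,0,-17],"twist":0},{"delta_pos":[0,0,-19],"twist":0},{"delta_pos":[0,0,-19.5],"twist":0}]'
python3 -c "
from h import *
go(602,-95,230)"
```

```text
t: 4.35
eef_pos: [604.3, -95.5, 234.3]
orientation: [0.987, 0.159, 0.003, 0.001]
contact_force: [-0.2, -0.2, -1.0]
grip_width: 30.2
t 4.35 pos [604.3 -95.5 234.3] delta cm [-0.202 -0.118  0.428] twist 0.0 F [-0.2 -0.2 -1. ] w 30.2
```

```bash
cat >> h.py <<'E'
c_,s_=np.cos(.32),np.sin(.32)
xr=np.array([c_,s_,0]); yr=np.array([-s_,c_,0]); zz=np.array([0,0,1.])
n=.5*xr+.866*zz; tt=.866*xr-.5*zz
M=np.array([548.3,199.6,109.]); PL=M-46*n
E
python3 - <<'E'
from h import *
F=PL-15*tt+105*yr; T=F+18.5*n+15.3*zz
print('flush tcp',T, 'F',F); go(*(T+[0,0,110])); go(*(T+[0,0,30]))
E
```

```text
flush tcp [489.88795606 290.85820907 107.985     ] F [481.10752844 287.94846838  76.664     ]
t 4.35 pos [604.3 -95.5 234.3] delta cm [  1.288 -40.276   1.486] twist 0.0 F [-0.2 -0.2 -1. ] w 30.2
t 4.35 pos [604.3 -95.5 234.3] delta cm [  1.244 -40.306   9.485] twist 0.0 F [-0.2 -0.2 -1. ] w 30.2
```

```bash
python3 -m handwheel '[{"delta_pos":[0,-2,0],"twist":0},{"delta_pos":[0.2,-7,0],"twist":0},{"delta_pos":[0.4,-12,0],"twist":0},{"delta_pos":[0.6,-17,0],"twist":0},{"delta_pos":[0.8,-22,0],"twist":0},{"delta_pos":[1,-27,0],"twist":0},{"delta_pos":[1.1,-32,0],"twist":0},{"delta_pos":[1.2,-36,0],"twist":0}]'
python3 -m handwheel '[{"delta_pos":[0,-2,0],"twist":0},{"delta_pos":[0.1,-3.3,1],"twist":0},{"delta_pos":[0.1,-4.1,3],"twist":0},{"delta_pos":[0.1,-4.3,5],"twist":0},{"delta_pos":[0.1,-4.3,7.3],"twist":0},{"delta_pos":[0.1,-4.3,8.5],"twist":0},{"delta_pos":[0.1,-4.3,9],"twist":0},{"delta_pos":[0.1,-4.3,9],"twist":0}]'
python3 - <<'E'
from h import *
F=PL-15*tt+105*yr; T=F+18.5*n+15.3*zz
go(*T)
s=snap('scene','s3.png')
cv2.imwrite('pics/s3c.png',cv2.resize(s['image'][150:270,330:480,::-1],None,fx=5,fy=5,interpolation=cv2.INTER_CUBIC))
E
```

```text
t: 5.15
eef_pos: [497.4, 253.1, 228.0]
orientation: [0.987, 0.16, -0.002, -0.0]
contact_force: [-0.1, 0.2, -0.2]
grip_width: 29.9
t: 5.95
eef_pos: [487.6, 290.9, 139.1]
orientation: [0.987, 0.159, -0.001, 0.0]
contact_force: [0.2, -0.6, -0.1]
grip_width: 30.1
t 5.95 pos [487.6 290.9 139.1] delta cm [0.22  0.079 3.106] twist -0.0008 F [ 0.2 -0.6 -0.1] w 30.1
```

View pics/s3c.png

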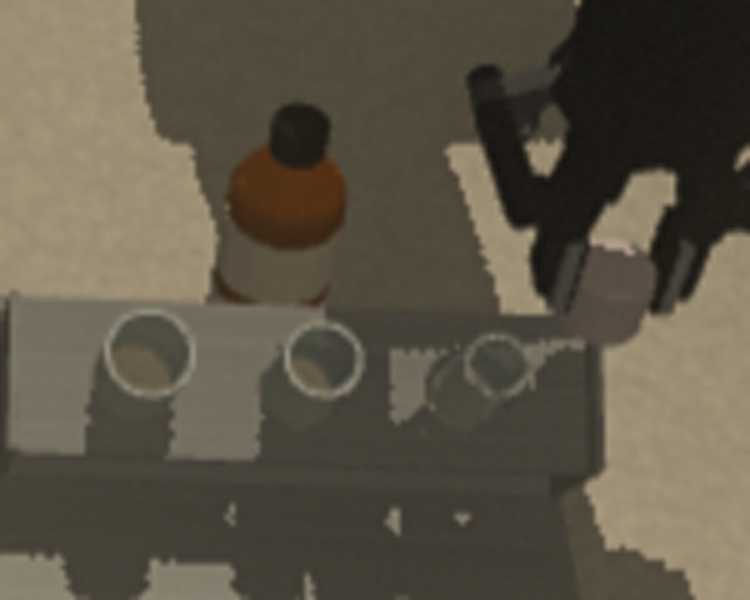

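```bash
python3 -m handwheel '[{"delta_pos":[0.1,0,0.8],"twist":0},{"delta_pos":[0.1,0,1.6],"twist":0},{"delta_pos":[0.1,0,2.0],"twist":0},{"delta_pos":[0.1,0,2.2],"twist":0},{"delta_pos":[0.1,0,2.4],"twist":0},{"delta_pos":[0.1,0,2.6],"twist":0},{"delta_pos":[0.1,0,2.8],"twist":0},{"delta_pos":[0.1,0,2.8],"twist":0}]'
python3 - <<'E'
from h import *
F=PL-15*tt+105*yr; T=F+18.5*n+15.3*zz
go(*T)
print(ctrl.observe()['wrist_torque'])
s=snap('scene','s4.png')
cv2.imwrite('pics/s4c.png',cv2.resize(s['image'][170:260,400:490,::-1],None,fx=7,fy=7,interpolation=cv2.INTER_CUBIC))
E
```

```text
t: 6.8
eef_pos: [493.3, 293.1, 115.7]
orientation: [0.987, 0.159, 0.005, -0.001]
contact_force: [3.0, -0.0, 8.4]
grip_width: 29.7
t 6.8 pos [493.3 293.1 115.7] delta cm [-0.397  0.103  0.763] twist -0.0003 F [ 3.  -0.   8.4] w 29.7
[ 0.02340827 -0.42045436  0.02562643]
```

View pics/s4c.png

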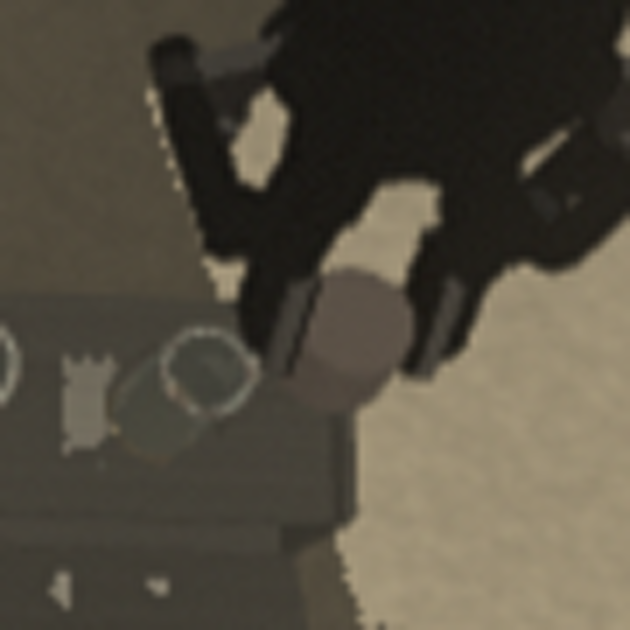

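```bash
python3 -m handwheel '[{"delta_pos":[0,0,0.2],"twist":0},{"delta_pos":[0,0,0.4],"twist":0},{"delta_pos":[0,0,0.6],"twist":0},{"delta_pos":[0,0,0.8],"twist":0},{"delta_pos":[0,0,1.0],"twist":0},{"delta_pos":[0,0,1.0],"twist":0},{"delta_pos":[0,0,1.0],"twist":0},{"delta_pos":[0,0,1.0],"twist":0}]'
python3 - <<'E'
from h import *
F=PL-15*tt+105*yr; T=F+18.5*n+15.3*zz
go(*T)
print(ctrl.observe()['wrist_torque'])
s=snap('scene','s5.png')
cv2.imwrite('pics/s5c.png',cv2.resize(s['image'][170:260,400:490,::-1],None,fx=7,fy=7,interpolation=cv2.INTER_CUBIC))
E
```

```text
t: 7.65
eef_pos: [496.0, 294.2, 109.1]
orientation: [0.987, 0.159, 0.008, -0.002]
contact_force: [3.0, -0.8, 18.3]
grip_width: 30.0
t 7.65 pos [496.  294.2 109.1] delta cm [-0.685  0.123  0.101] twist -0.0006 F [ 3.  -0.8 18.3] w 30.0
[ 0.06544103 -0.35709721 -0.02575718]
```

View pics/s5c.png

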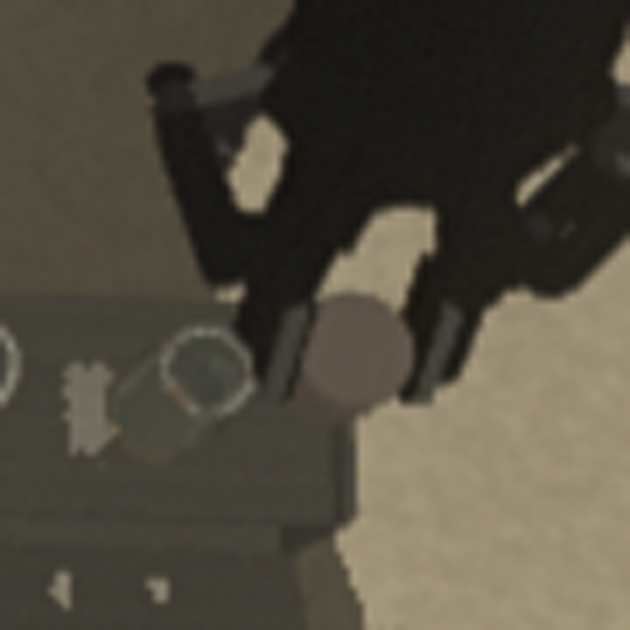

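```bash
python3 -m handwheel '[{"delta_pos":[0,0,-1],"twist":0},{"delta_pos":[0.6,0,-2],"twist":0},{"delta_pos":[1.2,0,-3],"twist":0},{"delta_pos":[1.7,0,-4],"twist":0},{"delta_pos":[2.3,0,-5],"twist":0},{"delta_pos":[2.8,0,-6],"twist":0},{"delta_pos":[2.8,0,-6],"twist":0},{"delta_pos":[2.8,0,-6],"twist":0}]'
python3 - <<'E'
from h import *
go(500,294,150)
s=snap('scene','s6.png'); snap('top','t6.png')
cv2.imwrite('pics/s6c.png',cv2.resize(s['image'][150:240,400:490,::-1],None,fx=7,fy=7,interpolation=cv2.INTER_CUBIC))
E
```

```text
t: 8.5
eef_pos: [515.9, 300.7, 162.4]
orientation: [0.987, 0.159, 0.0, 0.0]
contact_force: [-0.5, 0.7, 0.0]
grip_width: 29.7
t 8.5 pos [515.9 300.7 162.4] delta cm [-1.721  0.131  1.24 ] twist -0.0002 F [-0.5  0.7  0. ] w 29.7
```

View pics/s6c.png

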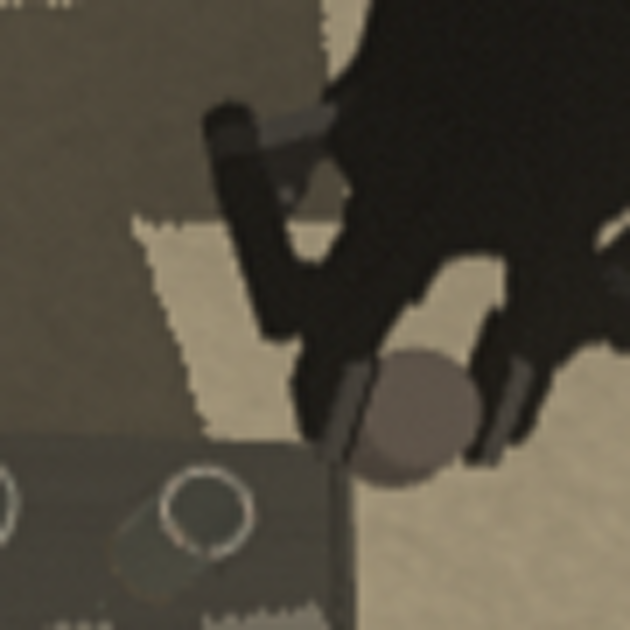

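```bash
cat >> h.py <<'E'
ML=np.array([529.11,261.52,109.]);MM=np.array([548.55,202.80,109.]);MR=np.array([567.98,144.1,109.]) # scene-camera frame
def latshift(s,Mo,h,px):
    "cap feature at height h along n above mouth seen at px; shift (t,yr) needed to line up with the tube"
    e,r=ray(s,*px); p=e+r*(n@(Mo+h*n-e))/(n@r); d=Mo+h*n-p
    print('shift t',round(tt@d,2),'yr',round(yr@d,2),'-> X',round(.866*(tt@d),2),'Y',round(-(yr@d),2),'Z(down)',round(.5*(tt@d),2)); return p
E
python3 - <<'E'
from h import *
import pickle
S=pickle.load(open('scene0.pkl','rb'))
d=cv2.imread('pics/s6.png')
px=np.array([420.5,412.5])/7-.5+[400,150]
for h in (34,36.6,39): latshift(S,ML,h,px)
k=cv2.resize(cv2.imread('pics/t6.png')[130:250,130:290],None,fx=5,fy=5,interpolation=cv2.INTER_CUBIC); cv2.imwrite('pics/t6c.png',k)
E
```

```text
shift t 19.91 yr -44.5 -> X 17.24 Y 44.5 Z(down) 9.95
shift t 19.28 yr -43.7 -> X 16.7 Y 43.7 Z(down) 9.64
shift t 18.7 yr -42.96 -> X 16.19 Y 42.96 Z(down) 9.35
```

View pics/t6c.png

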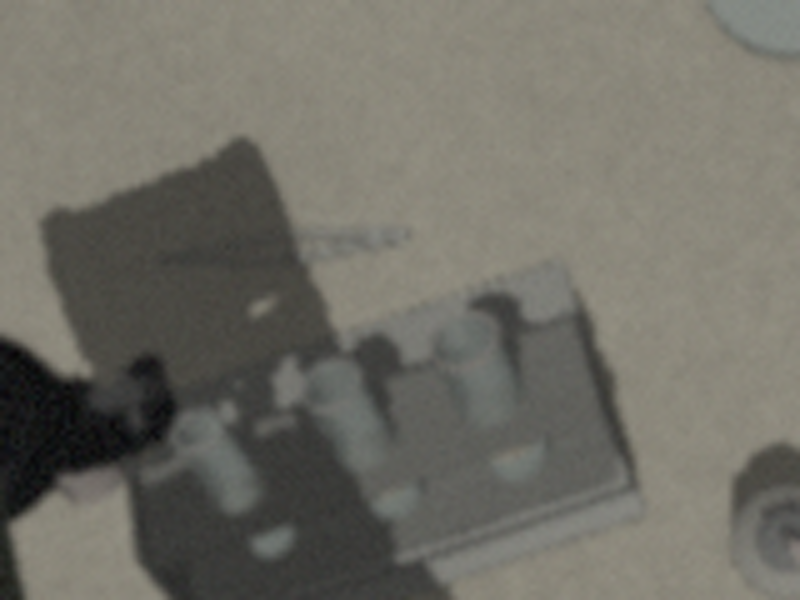

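```bash
python3 -m handwheel '[{"delta_pos":[0.3,1,0.1],"twist":0},{"delta_pos":[0.7,2,0.3],"twist":0},{"delta_pos":[1.2,3,0.6],"twist":0},{"delta_pos":[1.5,4,0.9],"twist":0},{"delta_pos":[1.67,4.37,0.96],"twist":0},{"delta_pos":[1.67,4.37,0.96],"twist":0},{"delta_pos":[1.67,4.37,0.96],"twist":0},{"delta_pos":[1.67,4.37,0.96],"twist":0}]'
python3 - <<'E'
from h import *
go(500,294,150)
s=snap('scene','s7.png')
cv2.imwrite('pics/s7c.png',cv2.resize(s['image'][170:250,390:470,::-1],None,fx=7,fy=7,interpolation=cv2.INTER_CUBIC))
print(proj(s,ML+36.6*n),proj(s,ML+10.6*n))
E
```

```text
t: 9.4
eef_pos: [545.2, 264.7, 152.8]
orientation: [0.987, 0.159, 0.0, -0.0]
contact_force: [-0.9, 0.1, -0.8]
grip_width: 30.4
t 9.4 pos [545.2 264.7 152.8] delta cm [-3.371 -4.206  0.28 ] twist 0.0002 F [-0.9  0.1 -0.8] w 30.4
[434.32033996 218.50524349] [430.5579073  221.55247298]
```

View pics/s7c.png

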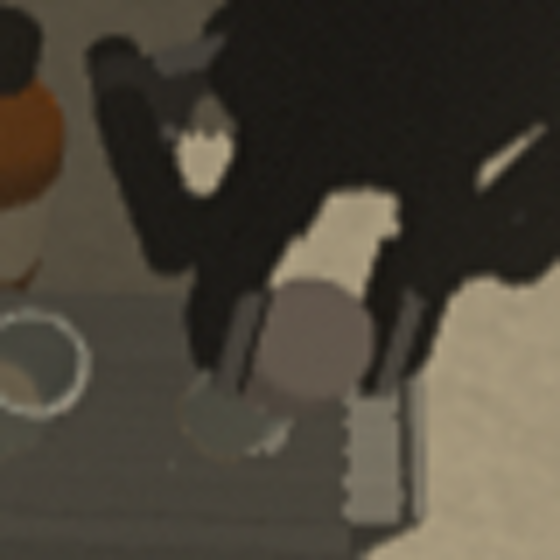

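```bash
python3 -m handwheel '[{"delta_pos":[-0.15,0,0.26],"twist":0},{"delta_pos":[-0.3,0,0.52],"twist":0},{"delta_pos":[-0.45,0,0.78],"twist":0},{"delta_pos":[-0.55,0,0.95],"twist":0},{"delta_pos":[-0.65,0,1.13],"twist":0},{"delta_pos":[-0.75,0,1.3],"twist":0},{"delta_pos":[-0.85,0,1.47],"twist":0},{"delta_pos":[-0.85,0,1.47],"twist":0}]'
python3 - <<'E'
from h import *
go(500,294,150)
s=snap('scene','s8.png')
cv2.imwrite('pics/s8c.png',cv2.resize(s['image'][170:250,390:470,::-1],None,fx=7,fy=7,interpolation=cv2.INTER_CUBIC))
E
```

```text
t: 10.25
eef_pos: [537.0, 261.6, 137.6]
orientation: [0.987, 0.159, -0.0, 0.0]
contact_force: [0.6, 0.3, 0.1]
grip_width: 29.9
t 10.25 pos [537.  261.6 137.6] delta cm [-2.494 -4.236 -1.235] twist -0.0001 F [0.6 0.3 0.1] w 29.9
```

View pics/s8c.png

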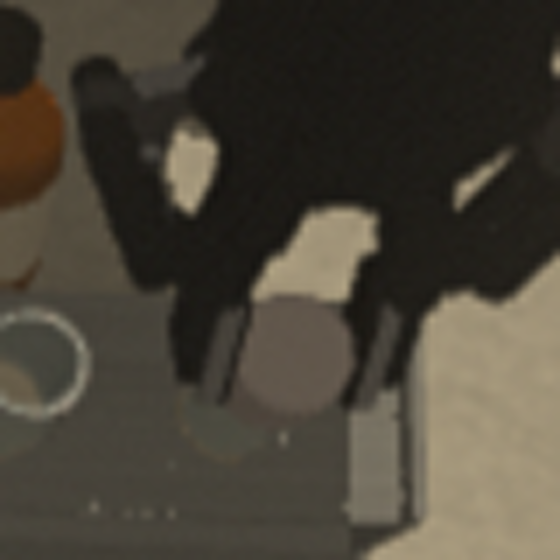

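```bash
python3 -m handwheel '[{"delta_pos":[-0.1,0,0.17],"twist":0},{"delta_pos":[-0.2,0,0.35],"twist":0},{"delta_pos":[-0.3,0,0.52],"twist":0},{"delta_pos":[-0.4,0,0.69],"twist":0},{"delta_pos":[-0.5,0,0.87],"twist":0},{"delta_pos":[-0.6,0,1.04],"twist":0},{"delta_pos":[-0.7,0,1.21],"twist":0},{"delta_pos":[-0.7,0,1.21],"twist":0}]'
python3 -c "
from h import *
go(500,294,150)"
```

```text
t: 11.1
eef_pos: [530.1, 260.1, 125.4]
orientation: [0.987, 0.159, -0.0, -0.001]
contact_force: [-0.7, 5.3, 1.3]
grip_width: 29.9
t 11.1 pos [530.1 260.1 125.4] delta cm [-1.795 -4.17  -2.455] twist -0.0002 F [-0.7  5.3  1.3] w 29.9
```

```bash
python3 -m handwheel '[{"delta_pos":[-0.1,-0.05,0.17],"twist":0},{"delta_pos":[-0.2,-0.1,0.35],"twist":0},{"delta_pos":[-0.3,-0.1,0.52],"twist":0},{"delta_pos":[-0.4,-0.1,0.69],"twist":0},{"delta_pos":[-0.5,-0.1,0.87],"twist":0},{"delta_pos":[-0.6,-0.1,1.04],"twist":0},{"delta_pos":[-0.7,-0.1,1.21],"twist":0},{"delta_pos":[-0.7,-0.1,1.21],"twist":0}]'
python3 - <<'E'
from h import *
go(500,294,150)
s=snap('scene','s9.png')
cv2.imwrite('pics/s9c.png',cv2.resize(s['image'][170:250,390:470,::-1],None,fx=7,fy=7,interpolation=cv2.INTER_CUBIC))
print(proj(s,ML+4*n))
E
```

```text
t: 11.9
eef_pos: [526.2, 259.0, 117.9]
orientation: [0.987, 0.159, 0.003, -0.0]
contact_force: [-2.8, 1.0, 15.8]
grip_width: 30.0
t 11.9 pos [526.2 259.  117.9] delta cm [-1.369 -4.146 -3.215] twist -0.0 F [-2.8  1.  15.8] w 30.0
[429.63436757 222.30045647]
```

View pics/s9c.png

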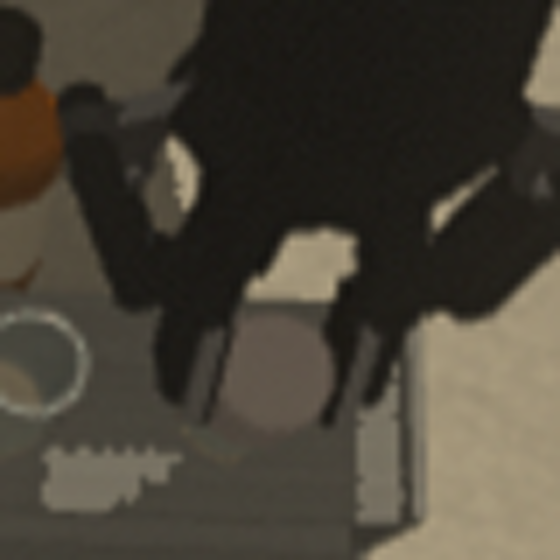

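```bash
python3 -m handwheel '[{"delta_pos":[0,0,0],"twist":0},{"delta_pos":[0,0,0],"twist":0},{"delta_pos":[0,0,0],"twist":0},{"delta_pos":[0,0,0],"twist":0},{"delta_pos":[0,0,-1],"twist":0},{"delta_pos":[0,0,-3],"twist":0},{"delta_pos":[0,0,-5.5],"twist":0},{"delta_pos":[0,0,-7],"twist":0}]' 4.3
python3 - <<'E'
from h import *
go(500,294,150)
s=snap('scene','s10.png');t=snap('top','t10.png')
cv2.imwrite('pics/s10c.png',cv2.resize(s['image'][170:250,390:470,::-1],None,fx=7,fy=7,interpolation=cv2.INTER_CUBIC))
E
```

```text
t: 12.75
eef_pos: [524.8, 258.6, 186.3]
orientation: [0.987, 0.159, 0.002, -0.0]
contact_force: [0.5, 0.0, 0.8]
grip_width: 43.0
t 12.75 pos [524.8 258.6 186.3] delta cm [-1.247 -4.144  3.626] twist -0.0001 F [0.5 0.  0.8] w 43.0
```

View pics/s10c.png

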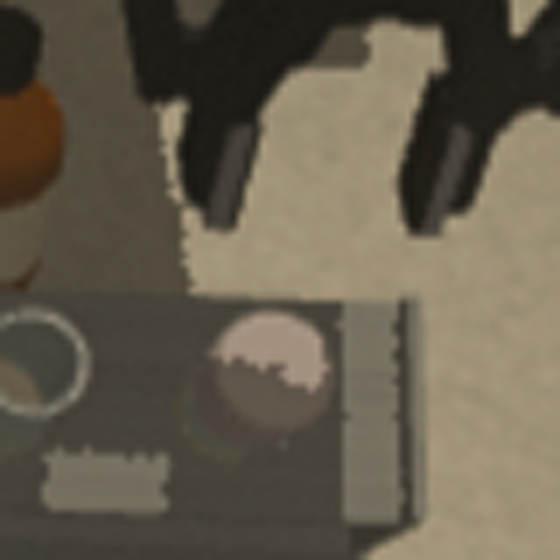

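```bash
python3 -m handwheel '[{"delta_pos":[0,0.5,-2],"twist":0},{"delta_pos":[0,3,-4],"twist":0},{"delta_pos":[0,7,-5],"twist":0},{"delta_pos":[0,12,-5],"twist":0},{"delta_pos":[-0.5,17,-5],"twist":0},{"delta_pos":[-1,22,-5],"twist":0},{"delta_pos":[-1.5,27,-5],"twist":0},{"delta_pos":[-2,32,-5],"twist":0}]' 5.5
python3 - <<'E'
from h import *
go(531.5,-275.5,110);go(531.5,-275.5,36.5)
t=snap('top','t11.png');s=snap('scene','s11.png')
cv2.imwrite('pics/t11c.png',cv2.resize(t['image'][160:280,145:275,::-1],None,fx=5,fy=5,interpolation=cv2.INTER_CUBIC))
cv2.imwrite('pics/s11c.png',cv2.resize(s['image'][170:270,340:460,::-1],None,fx=6,fy=6,interpolation=cv2.INTER_CUBIC))
E
```

```text
t: 13.65
eef_pos: [604.6, -52.7, 232.4]
orientation: [0.987, 0.159, -0.001, -0.0]
contact_force: [0.8, 0.1, 0.1]
grip_width: 55.3
t 13.65 pos [604.6 -52.7 232.4] delta cm [-13.918  18.87   12.242] twist -0.0003 F [0.8 0.1 0.1] w 55.3
t 13.65 pos [604.6 -52.7 232.4] delta cm [-13.906  18.878  19.592] twist -0.0003 F [0.8 0.1 0.1] w 55.3
```

View pics/t11c.png

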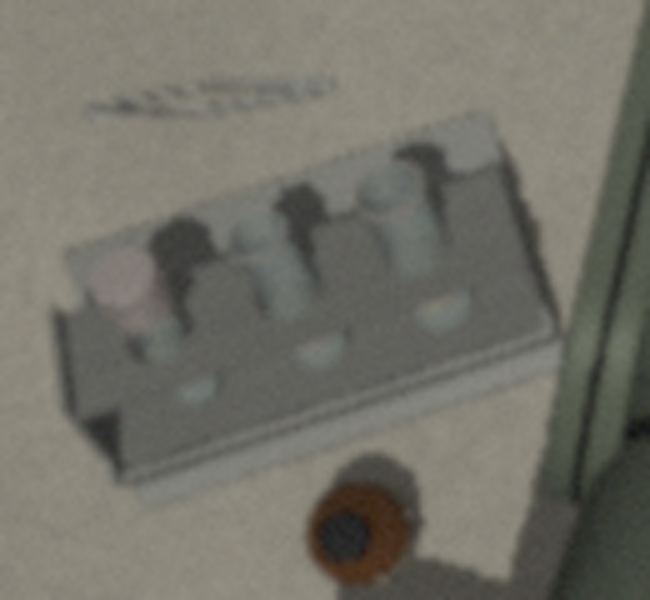

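View pics/s11c.png

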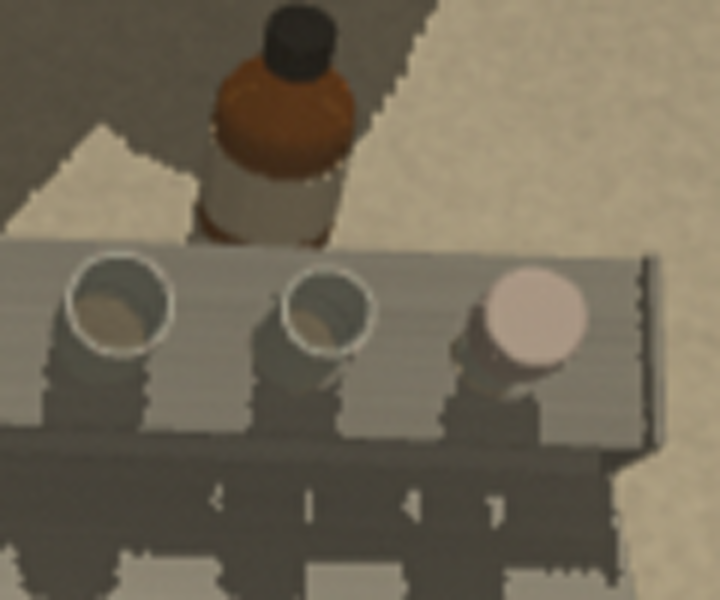

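Run:
```python
from h import *
import pickle
S=pickle.load(open('scene0.pkl','rb'));T=pickle.load(open('top0.pkl','rb'))
tp=lambda x,y:((x+.5)/5-.5+145,(y+.5)/5-.5+160)
sp=lambda x,y:((x+.5)/6-.5+340,(y+.5)/6-.5+170)
for nm,a,b in [('cap a',(122,277),(536,317)),('mid',(260,229),(328,312)),('right',(391,186),(120,305))]:
    p,e=tri(T,tp(*a),S,sp(*b)); print(nm,p.round(1),round(e,1))
print('home top exp',ML+4*n)
```

```text
cap a [528.4 260.3 108.6] 1.7
mid [548.7 200.7 108.3] 4.3
right [567.4 142.2 107.6] 3.6
home top exp [531.00847084 262.14913312 112.464     ]
```

```bash
python3 -m handwheel '[{"delta_pos":[-1,1,0],"twist":0},{"delta_pos":[-4,4.5,1],"twist":0},{"delta_pos":[-7,9,3],"twist":0},{"delta_pos":[-10.5,13.5,6],"twist":0},{"delta_pos":[-13,17.5,9],"twist":0},{"delta_pos":[-13.9,18.9,12],"twist":0},{"delta_pos":[-13.9,18.9,15],"twist":0},{"delta_pos":[-13.9,18.9,15.5],"twist":0}]'
python3 - <<'E'
from h import *
go(531.5,-275.5,36.5)
s=snap('scene','s12.png')
cv2.imwrite('pics/s12c.png',cv2.resize(s['image'][130:230,110:230,::-1],None,fx=6,fy=6,interpolation=cv2.INTER_CUBIC))
E
```

```text
t: 14.55
eef_pos: [527.7, -271.6, 72.9]
orientation: [0.987, 0.159, -0.004, -0.004]
contact_force: [-0.5, 0.7, -0.4]
grip_width: 54.9
t 14.55 pos [ 527.7 -271.6   72.9] delta cm [0.265 0.531 3.636] twist -0.0013 F [-0.5  0.7 -0.4] w 54.9
```

View pics/s12c.png

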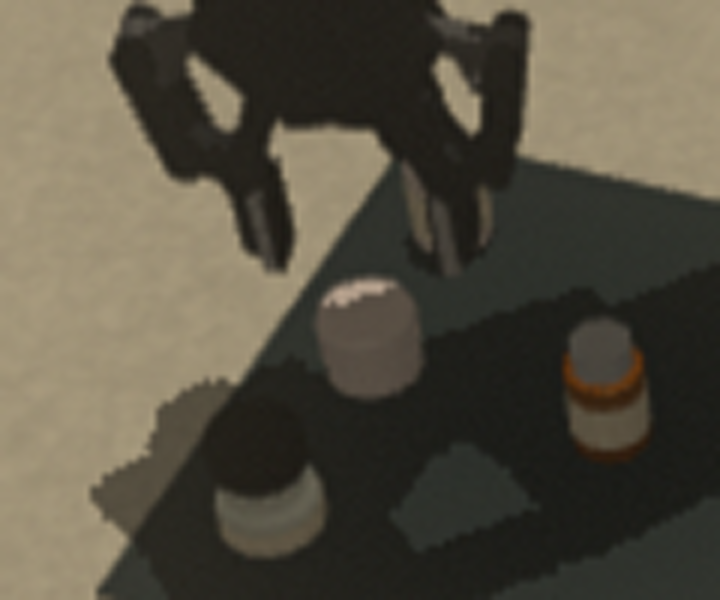

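```bash
python3 -m handwheel '[{"delta_pos":[0,0,0.6],"twist":0},{"delta_pos":[0,0,1.4],"twist":0},{"delta_pos":[0,0,2.2],"twist":0},{"delta_pos":[0,0,3],"twist":0},{"delta_pos":[0,0,3.7],"twist":0},{"delta_pos":[0,0,4.1],"twist":0},{"delta_pos":[0,0,4.1],"twist":0},{"delta_pos":[0,0,4.1],"twist":0}]'
python3 -m handwheel '[{"delta_pos":[0,0,0],"twist":0},{"delta_pos":[0,0,0],"twist":0},{"delta_pos":[0,0,0],"twist":0},{"delta_pos":[0,0,0],"twist":0},{"delta_pos":[0,0,0],"twist":0},{"delta_pos":[0,0,0],"twist":0},{"delta_pos":[0,0,0],"twist":0},{"delta_pos":[0,0,0],"twist":0}]' 2.5 20
python3 - <<'E'
from h import *
F=PL-17*tt+108*yr; T=F+18.5*n+15.3*zz
go(*(T+[0,0,120]))
E
```

```text
t: 15.4
eef_pos: [532.6, -274.0, 37.7]
orientation: [0.987, 0.159, -0.0, -0.0]
contact_force: [-0.3, -0.6, -0.6]
grip_width: 54.8
t: 16.2
eef_pos: [533.0, -274.3, 38.3]
orientation: [0.987, 0.159, 0.0, 0.0]
contact_force: [-0.9, 0.2, 3.7]
grip_width: 34.3
t 16.2 pos [ 533.  -274.3   38.3] delta cm [ 13.514 -55.286 -19.112] twist -0.0002 F [-0.9  0.2  3.7] w 34.3
```

```bash
python3 -m handwheel '[{"delta_pos":[0,0,-1.5],"twist":0},{"delta_pos":[0,0,-4],"twist":0},{"delta_pos":[0,0,-8],"twist":0},{"delta_pos":[0.5,-2,-12],"twist":0},{"delta_pos":[1.5,-5,-15.5],"twist":0},{"delta_pos":[3,-8.5,-18.5],"twist":0},{"delta_pos":[4.5,-13,-19.5],"twist":0},{"delta_pos":[6,-18,-19.5],"twist":0}]'
python3 -m handwheel '[{"delta_pos":[1.2,-5,0],"twist":0},{"delta_pos":[2.4,-10,0],"twist":0},{"delta_pos":[3.6,-15,0],"twist":0},{"delta_pos":[4.8,-20,0],"twist":0},{"delta_pos":[6,-25,0],"twist":0},{"delta_pos":[7,-30,0],"twist":0},{"delta_pos":[7.5,-34.5,0],"twist":0},{"delta_pos":[7.5,-37.3,0],"twist":0}]'
python3 - <<'E'
from h import *
F=PL-17*tt+108*yr; T=F+18.5*n+15.3*zz
go(*(T+[0,0,12]))
E
```

```text
t: 17.0
eef_pos: [534.1, -85.5, 236.3]
orientation: [0.987, 0.159, 0.003, 0.001]
contact_force: [0.8, 0.5, 0.3]
grip_width: 34.4
t: 17.8
eef_pos: [485.4, 294.4, 233.0]
orientation: [0.987, 0.16, -0.0, -0.0]
contact_force: [0.4, -0.6, -0.1]
grip_width: 34.4
t 17.8 pos [485.4 294.4 233. ] delta cm [ 0.15   0.19  11.201] twist 0.0024 F [ 0.4 -0.6 -0.1] w 34.4
```

```bash
python3 -m handwheel '[{"delta_pos":[0,0.1,1.5],"twist":0},{"delta_pos":[0,0.1,4],"twist":0},{"delta_pos":[0,0.1,7],"twist":0},{"delta_pos":[0,0.1,9.5],"twist":0},{"delta_pos":[0,0.1,10.7],"twist":0},{"delta_pos":[0,0.1,11.1],"twist":0},{"delta_pos":[0,0.1,11.1],"twist":0},{"delta_pos":[0,0.1,11.1],"twist":0}]'
python3 -m handwheel '[{"delta_pos":[0,0,0.3],"twist":0},{"delta_pos":[-0.05,0,0.6],"twist":0},{"delta_pos":[-0.1,0,0.9],"twist":0},{"delta_pos":[-0.1,0,1.2],"twist":0},{"delta_pos":[-0.1,0,1.4],"twist":0},{"delta_pos":[-0.1,0,1.6],"twist":0},{"delta_pos":[-0.1,0,1.8],"twist":0},{"delta_pos":[-0.1,0,1.8],"twist":0}]'
python3 - <<'E'
from h import *
go(500,300,109)
s=snap('scene','s13.png')
cv2.imwrite('pics/s13c.png',cv2.resize(s['image'][170:260,400:490,::-1],None,fx=7,fy=7,interpolation=cv2.INTER_CUBIC))
E
```

```text
t: 18.6
eef_pos: [486.9, 290.3, 122.4]
orientation: [0.987, 0.159, -0.0, -0.0]
contact_force: [-4.3, 0.7, -0.6]
grip_width: 34.5
t: 19.4
eef_pos: [490.5, 292.1, 110.6]
orientation: [0.987, 0.159, 0.005, -0.001]
contact_force: [-5.8, -0.5, 26.4]
grip_width: 34.8
t 19.4 pos [490.5 292.1 110.6] delta cm [ 1.15  -0.446  0.175] twist 0.0001 F [-5.8 -0.5 26.4] w 34.8
```

View pics/s13c.png

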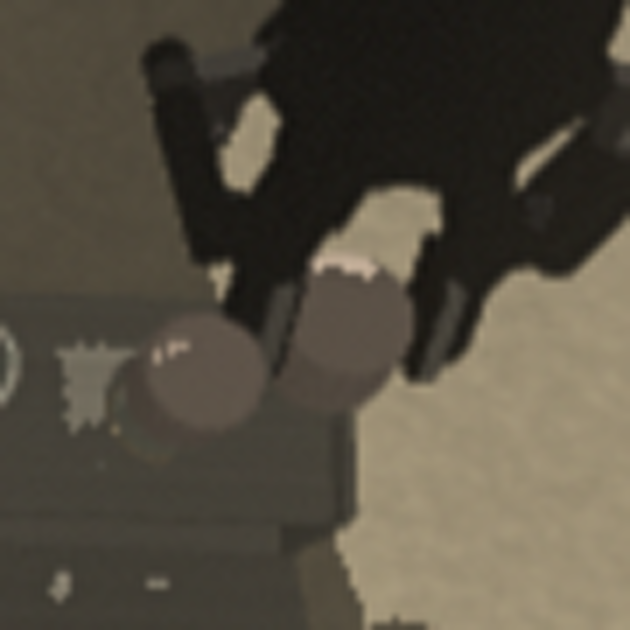

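```bash
python3 -m handwheel '[{"delta_pos":[-0.2,0,-1],"twist":0},{"delta_pos":[-0.2,0,-2],"twist":0},{"delta_pos":[0.4,0,-3],"twist":0},{"delta_pos":[1,0,-4],"twist":0},{"delta_pos":[1.8,0,-5],"twist":0},{"delta_pos":[2.8,0,-6],"twist":0},{"delta_pos":[2.8,0,-6],"twist":0},{"delta_pos":[2.8,0,-6],"twist":0}]'
python3 - <<'E'
from h import *
go(500,294,150)
s=snap('scene','s14.png')
cv2.imwrite('pics/s14c.png',cv2.resize(s['image'][155:245,400:490,::-1],None,fx=7,fy=7,interpolation=cv2.INTER_CUBIC))
E
```

```text
t: 20.25
eef_pos: [513.2, 298.8, 163.8]
orientation: [0.987, 0.159, 0.0, 0.0]
contact_force: [-0.6, -1.1, -0.8]
grip_width: 34.6
t 20.25 pos [513.2 298.8 163.8] delta cm [-1.409  0.042  1.376] twist -0.0004 F [-0.6 -1.1 -0.8] w 34.6
```

View pics/s14c.png

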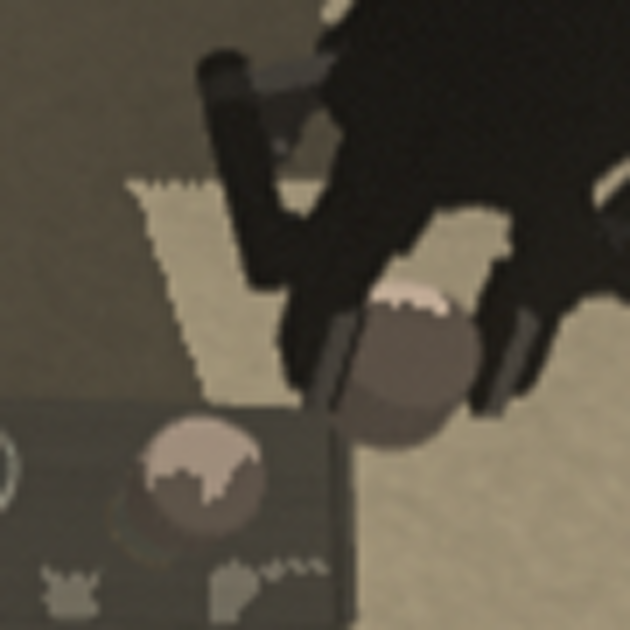

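Run:
```python
from h import *
import pickle
S=pickle.load(open('scene0.pkl','rb'))
f=lambda x,y:((x+.5)/7-.5+400,(y+.5)/7-.5+155)
for z in (129,132,135):
    U=onz(S,*f(390,391),z); o=ctrl.observe()['eef_pos']
    d=MM+10*n-U
    print(U.round(1),'U-tcp X',round(xr@(U-o),1),'yr',round(yr@(U-o),1),' move X',round(xr@d,1),'Y',round(-yr@d,1),'Z',round(-d[2],1))
Tp=onz(S,*f(420,352),156); print('top X',xr@(Tp-o), yr@(Tp-o))
```

```text
[502.5 299.1 129. ] U-tcp X -9.4 yr 3.6  move X 18.5 Y 105.9 Z 11.3
[505.5 298.8 132. ] U-tcp X -6.6 yr 2.4  move X 15.6 Y 104.7 Z 14.3
[508.6 298.6 135. ] U-tcp X -3.7 yr 1.2  move X 12.8 Y 103.5 Z 17.3
top X 2.5695207803223665 2.49231817312177
```

```bash
python3 -m handwheel '[{"delta_pos":[0,1.5,0],"twist":0},{"delta_pos":[0.3,4,0],"twist":0},{"delta_pos":[0.7,7,0],"twist":0},{"delta_pos":[1.2,9,0],"twist":0},{"delta_pos":[1.5,10.3,0.5],"twist":0},{"delta_pos":[1.56,10.47,1],"twist":0},{"delta_pos":[1.56,10.47,1.2],"twist":0},{"delta_pos":[1.56,10.47,1.2],"twist":0}]'
python3 - <<'E'
from h import *
go(500,294,150)
s=snap('scene','s15.png')
cv2.imwrite('pics/s15c.png',cv2.resize(s['image'][170:250,360:440,::-1],None,fx=7,fy=7,interpolation=cv2.INTER_CUBIC))
print([((proj(s,MM+h*n)+.5-[360,170])*7).round(1) for h in (12,38)])
E
```

```text
t: 21.1
eef_pos: [559.4, 204.8, 150.6]
orientation: [0.987, 0.16, -0.001, -0.0]
contact_force: [-1.3, 0.6, -0.7]
grip_width: 34.3
t 21.1 pos [559.4 204.8 150.6] delta cm [ -2.826 -10.338   0.076] twist 0.0006 F [-1.3  0.6 -0.7] w 34.3
[array([252., 355.]), array([271.6, 333.4])]
```

View pics/s15c.png

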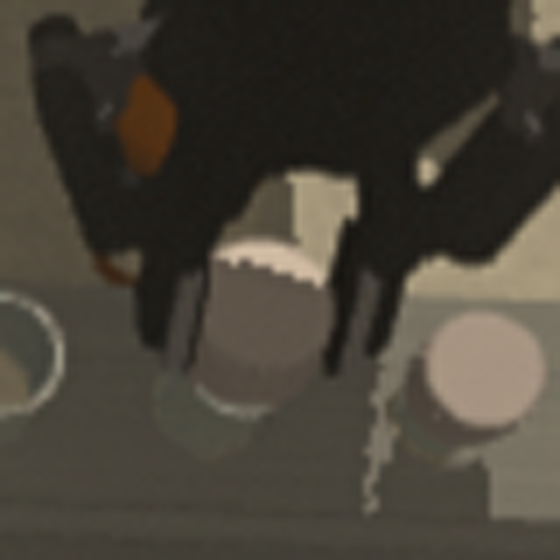

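```bash
python3 -m handwheel '[{"delta_pos":[0.1,0,0.0],"twist":0},{"delta_pos":[0,0,0.26],"twist":0},{"delta_pos":[-0.15,0,0.52],"twist":0},{"delta_pos":[-0.3,0,0.78],"twist":0},{"delta_pos":[-0.4,0,0.95],"twist":0},{"delta_pos":[-0.45,0,1.13],"twist":0},{"delta_pos":[-0.5,0,1.25],"twist":0},{"delta_pos":[-0.5,0,1.25],"twist":0}]'
python3 - <<'E'
from h import *
go(500,294,150)
s=snap('scene','s16.png')
cv2.imwrite('pics/s16c.png',cv2.resize(s['image'][170:250,360:440,::-1],None,fx=7,fy=7,interpolation=cv2.INTER_CUBIC))
E
```

```text
t: 21.95
eef_pos: [555.7, 203.1, 139.2]
orientation: [0.987, 0.159, -0.0, -0.0]
contact_force: [-1.4, 1.8, 0.3]
grip_width: 34.4
t 21.95 pos [555.7 203.1 139.2] delta cm [ -2.425 -10.383  -1.074] twist -0.0003 F [-1.4  1.8  0.3] w 34.4
```

View pics/s16c.png

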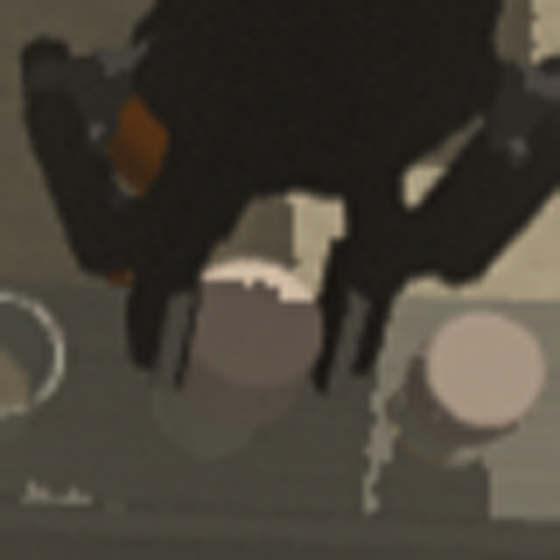

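```bash
python3 -m handwheel '[{"delta_pos":[-0.05,-0.02,0.17],"twist":0},{"delta_pos":[-0.12,-0.05,0.35],"twist":0},{"delta_pos":[-0.2,-0.05,0.52],"twist":0},{"delta_pos":[-0.28,-0.05,0.69],"twist":0},{"delta_pos":[-0.35,-0.05,0.87],"twist":0},{"delta_pos":[-0.42,-0.05,1.04],"twist":0},{"delta_pos":[-0.5,-0.05,1.21],"twist":0},{"delta_pos":[-0.5,-0.05,1.21],"twist":0}]'
python3 - <<'E'
from h import *
go(500,294,150)
s=snap('scene','s17.png')
cv2.imwrite('pics/s17c.png',cv2.resize(s['image'][170:250,360:440,::-1],None,fx=7,fy=7,interpolation=cv2.INTER_CUBIC))
E
```

```text
t: 22.8
eef_pos: [550.8, 202.1, 127.6]
orientation: [0.987, 0.159, -0.0, -0.0]
contact_force: [-2.3, 3.3, 4.7]
grip_width: 34.8
t 22.8 pos [550.8 202.1 127.6] delta cm [ -1.932 -10.321  -2.232] twist -0.0003 F [-2.3  3.3  4.7] w 34.8
```

View pics/s17c.png

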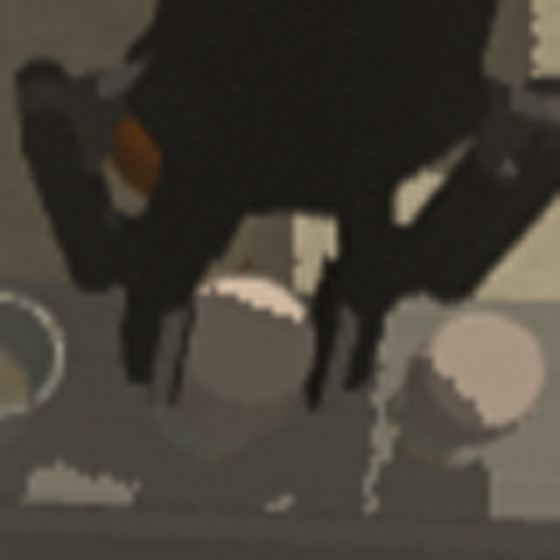

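```bash
python3 -m handwheel '[{"delta_pos":[0.05,-0.05,0.1],"twist":0},{"delta_pos":[0.1,-0.1,0.2],"twist":0},{"delta_pos":[0.15,-0.1,0.35],"twist":0},{"delta_pos":[0.1,-0.1,0.5],"twist":0},{"delta_pos":[0.05,-0.1,0.65],"twist":0},{"delta_pos":[0,-0.1,0.8],"twist":0},{"delta_pos":[-0.05,-0.1,0.95],"twist":0},{"delta_pos":[-0.05,-0.1,0.95],"twist":0}]'
python3 - <<'E'
from h import *
go(500,294,150)
s=snap('scene','s18.png')
cv2.imwrite('pics/s18c.png',cv2.resize(s['image'][170:250,360:440,::-1],None,fx=7,fy=7,interpolation=cv2.INTER_CUBIC))
print(((proj(s,MM+4*n)+.5-[360,170])*7).round(1))
E
```

```text
t: 23.65
eef_pos: [550.2, 202.4, 118.9]
orientation: [0.987, 0.159, 0.0, 0.0]
contact_force: [-3.7, 0.7, 10.2]
grip_width: 34.5
t 23.65 pos [550.2 202.4 118.9] delta cm [ -1.889 -10.274  -3.111] twist -0.0001 F [-3.7  0.7 10.2] w 34.5
[246.1 361.4]
```

View pics/s18c.png

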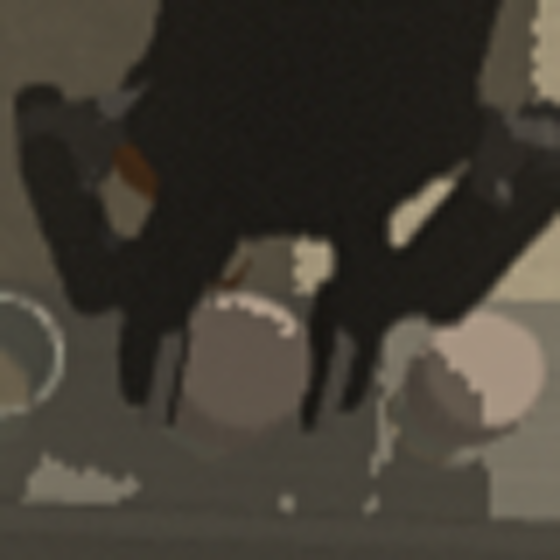

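```bash
python3 -m handwheel '[{"delta_pos":[-0.1,0,0.17],"twist":0},{"delta_pos":[-0.2,0,0.35],"twist":0},{"delta_pos":[-0.3,0,0.52],"twist":0},{"delta_pos":[-0.4,0,0.69],"twist":0},{"delta_pos":[-0.5,0,0.87],"twist":0},{"delta_pos":[-0.5,0,0.87],"twist":0},{"delta_pos":[-0.5,0,0.87],"twist":0},{"delta_pos":[-0.5,0,0.87],"twist":0}]'
python3 -c "
from h import *
go(550,202,118.9)"
```

```text
t: 24.5
eef_pos: [550.8, 202.5, 117.0]
orientation: [0.987, 0.159, 0.007, -0.001]
contact_force: [-5.7, 2.8, 29.6]
grip_width: 34.3
t 24.5 pos [550.8 202.5 117. ] delta cm [-0.089  0.02  -0.188] twist -0.0001 F [-5.7  2.8 29.6] w 34.3
```

```bash
python3 -m handwheel '[{"delta_pos":[0,0,-0.5],"twist":0},{"delta_pos":[0,0,-0.5],"twist":0},{"delta_pos":[0,0,-0.5],"twist":0},{"delta_pos":[0,0,-0.5],"twist":0},{"delta_pos":[0,0,-1.5],"twist":0},{"delta_pos":[0,0,-3.5],"twist":0},{"delta_pos":[0,0,-6],"twist":0},{"delta_pos":[0,0,-8],"twist":0}]' 4.4
python3 - <<'E'
from h import *
go(500,294,150)
s=snap('scene','s19.png');t=snap('top','t19.png')
cv2.imwrite('pics/s19c.png',cv2.resize(s['image'][170:250,360:440,::-1],None,fx=7,fy=7,interpolation=cv2.INTER_CUBIC))
E
```

```text
t: 25.3
eef_pos: [545.7, 200.8, 190.4]
orientation: [0.987, 0.159, 0.0, 0.0]
contact_force: [0.6, -1.2, 0.3]
grip_width: 44.1
t 25.3 pos [545.7 200.8 190.4] delta cm [ -1.413 -10.286   4.031] twist -0.0002 F [ 0.6 -1.2  0.3] w 44.1
```

View pics/s19c.png

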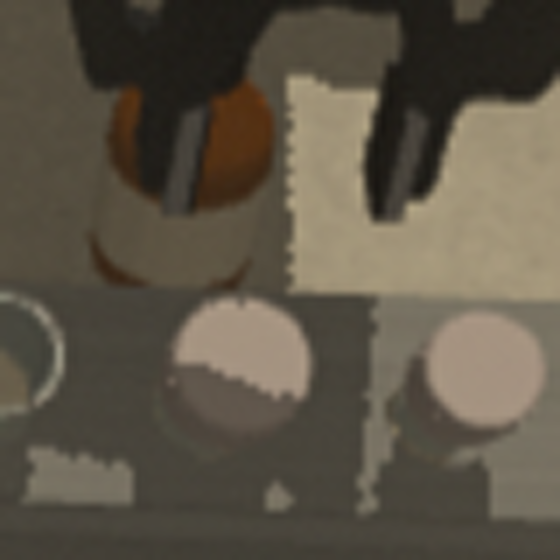

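Run:
```python
from h import *
import pickle
S=pickle.load(open('scene0.pkl','rb'));T=pickle.load(open('top0.pkl','rb'))
a=cv2.resize(T['image'][205:270,260:320,::-1],None,fx=6,fy=6,interpolation=cv2.INTER_CUBIC)
b=cv2.imread('pics/s12.png')[0:260,60:340]
b=cv2.resize(b,None,fx=1.5,fy=1.5); a=cv2.copyMakeBorder(a,0,0,0,0,cv2.BORDER_CONSTANT)
o=np.zeros((390,780,3),np.uint8); o[:390,:360]=a; o[:390,360:780]=b
cv2.imwrite('pics/w.png',o)
# scene base of wash bottle
print(onz(S,299,209,0))
```

```text
[ 4.83723505e+02  1.83905061e+00 -1.13686838e-13]
```

View pics/w.png

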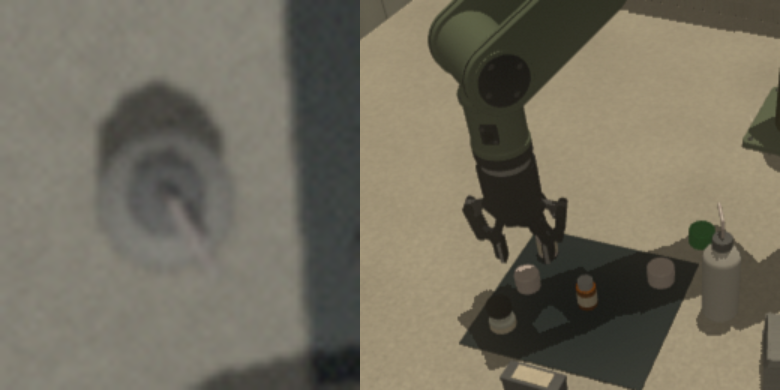

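```bash
python3 -m handwheel '[{"delta_pos":[0,0.5,-2],"twist":0},{"delta_pos":[0,2.5,-4.5],"twist":0},{"delta_pos":[0,6.5,-5.5],"twist":0},{"delta_pos":[0,11,-5.5],"twist":0},{"delta_pos":[0,15,-5.5],"twist":0},{"delta_pos":[-0.5,19,-5.5],"twist":0},{"delta_pos":[-1,23,-5.5],"twist":0},{"delta_pos":[-2,25,-5.5],"twist":0}]' 6.0
python3 - <<'E'
from h import *
go(451.5,-102,110);
t=snap('top','t20.png');s=snap('scene','s20.png')
cv2.imwrite('pics/t20c.png',cv2.resize(t['image'][160:280,145:275,::-1],None,fx=5,fy=5,interpolation=cv2.INTER_CUBIC))
E
```

```text
t: 26.2
eef_pos: [605.2, -46.0, 242.3]
orientation: [0.987, 0.158, -0.001, 0.0]
contact_force: [0.2, 0.5, 0.5]
grip_width: 59.8
t 26.2 pos [605.2 -46.  242.3] delta cm [-16.331   0.521  13.259] twist -0.0028 F [0.2 0.5 0.5] w 59.8
```

View pics/t20c.png

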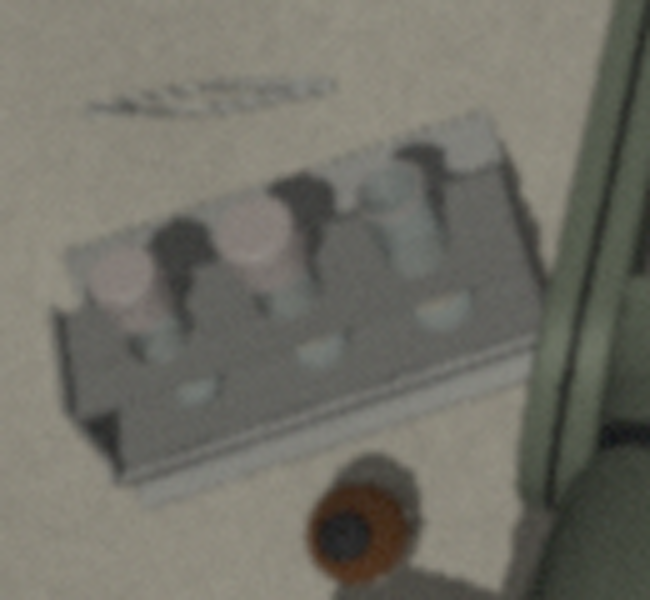

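View pics/s20.png

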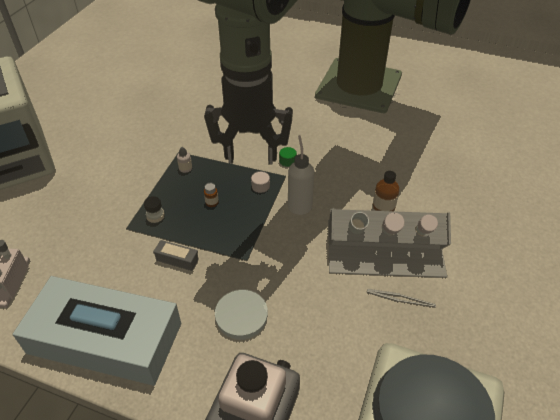

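```bash
python3 -m handwheel '[{"delta_pos":[-2,0.1,0],"twist":0},{"delta_pos":[-6,0.3,0],"twist":0},{"delta_pos":[-10.5,0.5,1],"twist":0},{"delta_pos":[-14.5,0.7,3],"twist":0},{"delta_pos":[-16.5,0.78,6.5],"twist":0},{"delta_pos":[-16.5,0.78,10],"twist":0},{"delta_pos":[-16.5,0.78,13],"twist":0},{"delta_pos":[-16.5,0.78,14],"twist":0}]'
python3 - <<'E'
from h import *
go(451.5,-102,37);
s=snap('scene','s21.png')
go(451.5,-102,37)
cv2.imwrite('pics/s21c.png',cv2.resize(s['image'][100:220,200:340,::-1],None,fx=5,fy=5,interpolation=cv2.INTER_CUBIC))
E
```

```text
t: 27.1
eef_pos: [447.6, -99.9, 100.3]
orientation: [0.987, 0.159, -0.003, -0.002]
contact_force: [0.2, 0.0, -0.8]
grip_width: 60.2
t 27.1 pos [447.6 -99.9 100.3] delta cm [0.337 0.356 6.328] twist 0.0003 F [ 0.2  0.  -0.8] w 60.2
t 27.15 pos [ 448.  -100.1  100.3] delta cm [0.311 0.329 6.328] twist 0.0005 F [-1.2 -0.4 -1. ] w 60.6
```

View pics/s21c.png

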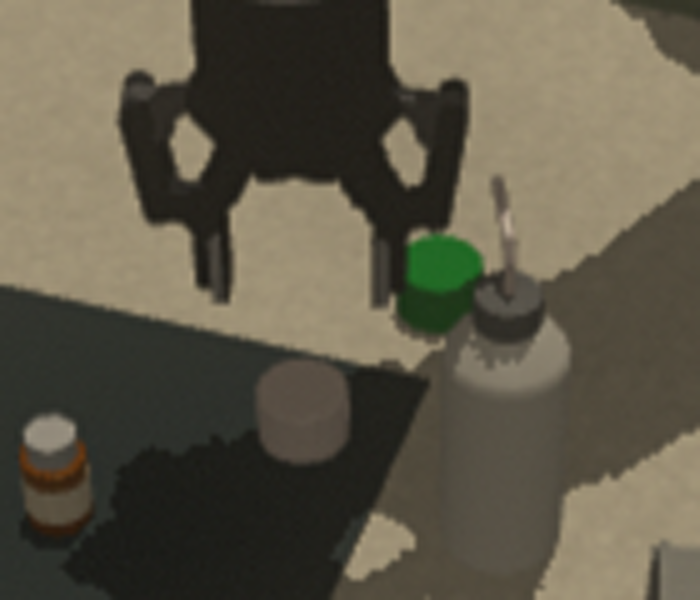

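```bash
python3 -m handwheel '[{"delta_pos":[0.1,0.1,0.6],"twist":0},{"delta_pos":[0.1,0.1,1.8],"twist":0},{"delta_pos":[0.1,0.1,3.2],"twist":0},{"delta_pos":[0.1,0.1,4.6],"twist":0},{"delta_pos":[0.1,0.1,5.8],"twist":0},{"delta_pos":[0.1,0.1,6.4],"twist":0},{"delta_pos":[0.1,0.1,6.6],"twist":0},{"delta_pos":[0.1,0.1,6.6],"twist":0}]'
python3 -c "
from h import *
go(451.5,-102,37)"
```

```text
t: 27.95
eef_pos: [452.3, -102.7, 38.0]
orientation: [0.987, 0.159, 0.0, 0.0]
contact_force: [-0.4, 1.0, -0.3]
grip_width: 59.7
t 27.95 pos [ 452.3 -102.7   38. ] delta cm [-0.057 -0.093  0.104] twist -0.0002 F [-0.4  1.  -0.3] w 59.7
```

```bash
python3 -m handwheel '[{"delta_pos":[0,0,0],"twist":0},{"delta_pos":[0,0,0],"twist":0},{"delta_pos":[0,0,0],"twist":0},{"delta_pos":[0,0,0],"twist":0},{"delta_pos":[0,0,0],"twist":0},{"delta_pos":[0,0,0],"twist":0},{"delta_pos":[0,0,0],"twist":0},{"delta_pos":[0,0,0],"twist":0}]' 3.0 20
python3 - <<'E'
from h import *
go(452,-102,240)
P=PL-17*tt; print(P)
for y in (-112,-114): 
    T=P+y*yr+18.5*n+16*zz; print(y,T); go(*T)
E
```

```text
t: 28.75
eef_pos: [452.8, -102.9, 38.7]
orientation: [0.987, 0.159, 0.001, 0.0]
contact_force: [-0.5, 0.6, 5.1]
grip_width: 38.7
t 28.75 pos [ 452.8 -102.9   38.7] delta cm [ -0.023  -0.094 -20.127] twist -0.0002 F [-0.5  0.6  5.1] w 38.7
[512.49294156 187.7339202   77.664     ]
-112 [556.50482397  84.32929406 109.685     ]
t 28.75 pos [ 452.8 -102.9   38.7] delta cm [ 15.741 -14.509  -7.092] twist -0.0002 F [-0.5  0.6  5.1] w 38.7
-114 [557.13395709  82.43082322 109.685     ]
t 28.75 pos [ 452.8 -102.9   38.7] delta cm [ 15.741 -14.309  -7.092] twist -0.0002 F [-0.5  0.6  5.1] w 38.7
```

```bash
python3 -m handwheel '[{"delta_pos":[0,0,-1.5],"twist":0},{"delta_pos":[0,0,-4.5],"twist":0},{"delta_pos":[0,0,-9],"twist":0},{"delta_pos":[0,0,-13.5],"twist":0},{"delta_pos":[0,0,-18],"twist":0},{"delta_pos":[1,-0.5,-20.3],"twist":0},{"delta_pos":[4,-2.5,-20.5],"twist":0},{"delta_pos":[7.5,-6,-20.5],"twist":0}]'
python3 - <<'E'
from h import *
T=PL-22*tt-111*yr+18.5*n+16*zz; print(T)
go(*(T+[0,0,120])); go(*(T+[0,0,12]))
E
```

```text
t: 29.55
eef_pos: [506.0, -23.2, 244.8]
orientation: [0.988, 0.157, 0.002, 0.001]
contact_force: [0.9, -0.9, -0.1]
grip_width: 38.7
[552.08006804  83.91645627 112.185     ]
t 29.55 pos [506.  -23.2 244.8] delta cm [ 7.699 -8.752  1.262] twist -0.0045 F [ 0.9 -0.9 -0.1] w 38.7
t 29.55 pos [506.  -23.2 244.8] delta cm [ 7.662 -8.786 12.062] twist -0.0045 F [ 0.9 -0.9 -0.1] w 38.7
```

```bash
python3 -m handwheel '[{"delta_pos":[2.5,-2.5,0],"twist":0},{"delta_pos":[5.5,-6,0],"twist":0},{"delta_pos":[7.3,-8.3,1],"twist":0},{"delta_pos":[7.7,-8.75,3.5],"twist":0},{"delta_pos":[7.7,-8.75,7],"twist":0},{"delta_pos":[7.7,-8.75,10],"twist":0},{"delta_pos":[7.7,-8.75,11.5],"twist":0},{"delta_pos":[7.7,-8.75,12],"twist":0}]'
python3 - <<'E'
from h import *
T=PL-22*tt-111*yr+18.5*n+16*zz
s=snap('scene','s22.png')
go(*T)
cv2.imwrite('pics/s22c.png',cv2.resize(s['image'][150:250,300:420,::-1],None,fx=6,fy=6,interpolation=cv2.INTER_CUBIC))
E
```

```text
t: 30.35
eef_pos: [548.4, 85.1, 120.6]
orientation: [0.987, 0.159, -0.002, -0.0]
contact_force: [0.5, -0.0, 0.3]
grip_width: 39.3
t 30.4 pos [549.   85.  121.3] delta cm [0.257 0.201 0.913] twist -0.0004 F [ 0.1 -0.5 -0.5] w 38.8
```

View pics/s22c.png

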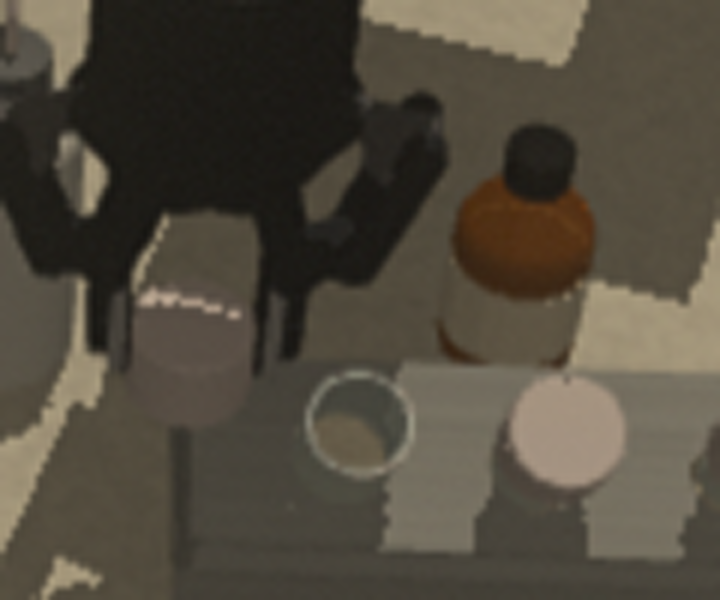

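```bash
python3 -m handwheel '[{"delta_pos":[0.1,0,0.4],"twist":0},{"delta_pos":[0.1,0,0.8],"twist":0},{"delta_pos":[0.1,0,1.1],"twist":0},{"delta_pos":[0.1,0,1.4],"twist":0},{"delta_pos":[0.1,0,1.6],"twist":0},{"delta_pos":[0.1,0,1.8],"twist":0},{"delta_pos":[0.1,0,2.0],"twist":0},{"delta_pos":[0.1,0,2.0],"twist":0}]'
python3 - <<'E'
from h import *
T=PL-22*tt-111*yr+18.5*n+16*zz
s=snap('scene','s23.png')
go(*T)
cv2.imwrite('pics/s23c.png',cv2.resize(s['image'][150:250,300:420,::-1],None,fx=6,fy=6,interpolation=cv2.INTER_CUBIC))
E
```

```text
t: 31.2
eef_pos: [557.0, 86.4, 110.8]
orientation: [0.987, 0.159, 0.007, 0.0]
contact_force: [-2.6, 1.8, 22.9]
grip_width: 39.1
t 31.25 pos [557.   86.5 110.8] delta cm [-0.549  0.088 -0.142] twist -0.0006 F [-2.1  2.7 22.7] w 39.1
```

View pics/s23c.png

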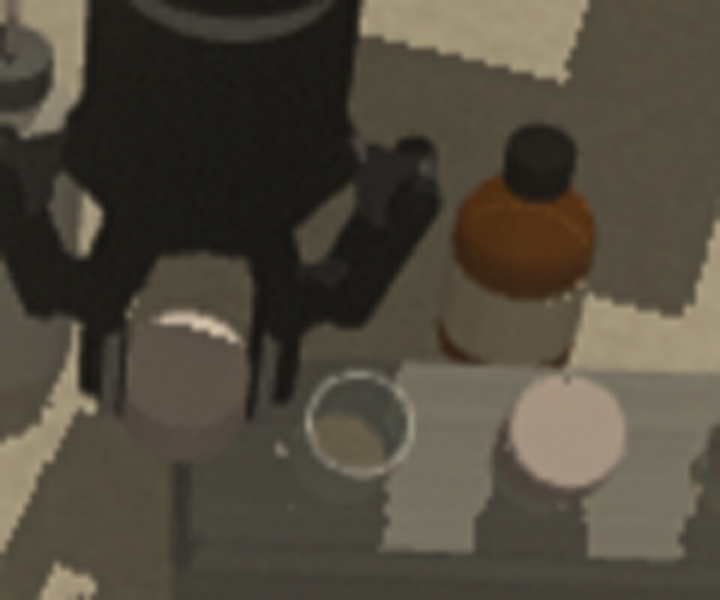

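```bash
python3 -m handwheel '[{"delta_pos":[0.1,0,0.1],"twist":0},{"delta_pos":[0.2,0,0.2],"twist":0},{"delta_pos":[0.3,0,0.3],"twist":0},{"delta_pos":[0.4,0,0.4],"twist":0},{"delta_pos":[0.5,0,0.5],"twist":0},{"delta_pos":[0.5,0,0.5],"twist":0},{"delta_pos":[0.5,0,0.5],"twist":0},{"delta_pos":[0.5,0,0.5],"twist":0}]'
python3 - <<'E'
from h import *
T=PL-22*tt-111*yr+18.5*n+16*zz
s=snap('scene','s24.png')
go(*T)
cv2.imwrite('pics/s24c.png',cv2.resize(s['image'][150:250,300:420,::-1],None,fx=6,fy=6,interpolation=cv2.INTER_CUBIC))
E
```

```text
t: 32.05
eef_pos: [559.8, 88.3, 107.3]
orientation: [0.987, 0.16, 0.005, -0.0]
contact_force: [-11.5, 2.3, 35.3]
grip_width: 39.0
t 32.1 pos [559.7  88.3 107.3] delta cm [-0.861  0.174 -0.498] twist 0.0008 F [-11.6   2.3  35.5] w 38.8
```

View pics/s24c.png

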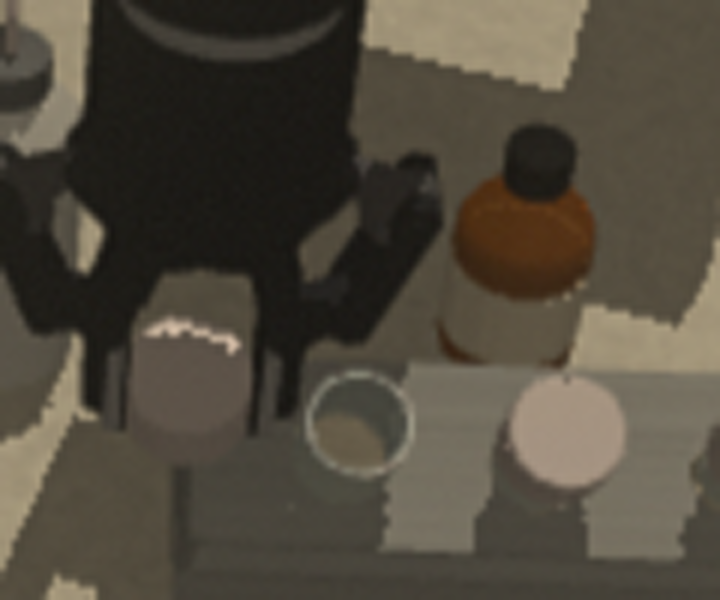

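```bash
python3 -m handwheel '[{"delta_pos":[-0.5,0,-1],"twist":0},{"delta_pos":[-0.3,0,-2],"twist":0},{"delta_pos":[0.2,0,-3],"twist":0},{"delta_pos":[0.8,0,-4],"twist":0},{"delta_pos":[1.5,0,-5.2],"twist":0},{"delta_pos":[2.2,0,-6.2],"twist":0},{"delta_pos":[2.2,0,-6.2],"twist":0},{"delta_pos":[2.2,0,-6.2],"twist":0}]'
python3 - <<'E'
from h import *
go(500,294,150)
s=snap('scene','s25.png')
cv2.imwrite('pics/s25c.png',cv2.resize(s['image'][150:240,310:400,::-1],None,fx=7,fy=7,interpolation=cv2.INTER_CUBIC))
E
```

```text
t: 32.9
eef_pos: [576.9, 94.0, 160.0]
orientation: [0.987, 0.159, -0.0, 0.0]
contact_force: [-0.4, -0.2, 0.0]
grip_width: 39.1
t 32.9 pos [576.9  94.  160. ] delta cm [ -1.01  -21.402   1.001] twist -0.0001 F [-0.4 -0.2  0. ] w 39.1
```

View pics/s25c.png

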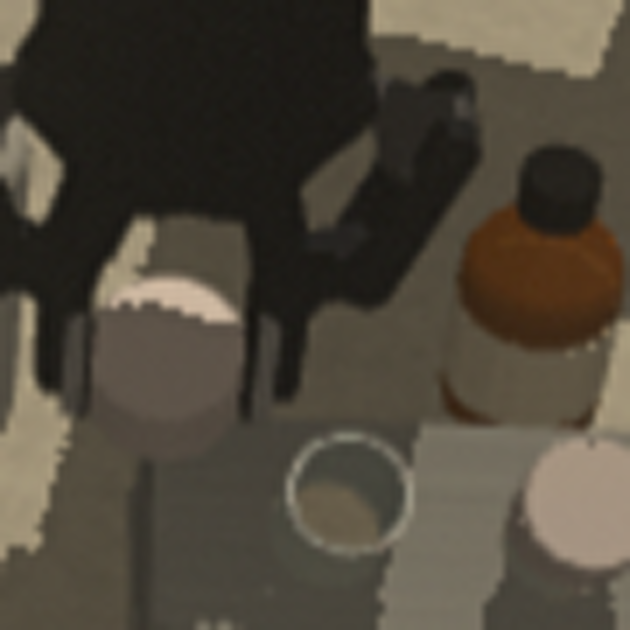

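Run:
```python
from h import *
import pickle
S=pickle.load(open('scene0.pkl','rb'))
o=ctrl.observe()['eef_pos']
f=lambda x,y:((x+.5)/7-.5+310,(y+.5)/7-.5+150)
g=lambda p:((proj(S,p)+.5-[310,150])*7)
P=o-14.5*zz+2*yr
for th in (18,22,26,30):
    a=np.sin(np.radians(th))*xr+np.cos(np.radians(th))*zz
    print(th,'top',g(P+7.5*a).round(1),'bot',g(P-18.5*a).round(1),'top-bot',(g(P+7.5*a)-g(P-18.5*a)).round(1), 'Uz',(P-18.5*a)[2].round(1))
for th,z in((22,128.3),):
  for z in (126,128.5,131):
    U=onz(S,*f(163,389),z); d=MR+12*n-U
    print(U.round(1),'U-tcp X',round(xr@(U-o),1),'yr',round(yr@(U-o),1),' move X',round(xr@d,1),'Y',round(-yr@d,1),'Z',round(-d[2],1))
print('targets at h=12: bot',g(MR+12*n),'top',g(MR+38*n))
```

```text
18 top [174.1 358.3] bot [166.2 402.6] top-bot [  7.9 -44.3] Uz 127.3
22 top [174.1 360.2] bot [166.3 398. ] top-bot [  7.8 -37.7] Uz 127.7
26 top [174.1 362.2] bot [166.3 393.2] top-bot [  7.8 -31. ] Uz 128.3
30 top [174.  364.2] bot [166.4 388.4] top-bot [  7.7 -24.1] Uz 128.9
[564.8  91.8 126. ] U-tcp X -11.5 yr 1.5  move X 25.5 Y -48.7 Z 6.6
[567.1  92.3 128.5] U-tcp X -9.2 yr 1.3  move X 23.1 Y -48.9 Z 9.1
[569.4  92.8 131. ] U-tcp X -6.8 yr 1.1  move X 20.8 Y -49.1 Z 11.6
targets at h=12: bot [356.33671583 486.77129017] top [369.25670655 465.03210631]
```

```bash
python3 -m handwheel '[{"delta_pos":[0.3,-0.7,0],"twist":0},{"delta_pos":[0.9,-2,0],"twist":0},{"delta_pos":[1.6,-3.5,0],"twist":0},{"delta_pos":[2,-4.6,0.3],"twist":0},{"delta_pos":[2.2,-4.9,0.7],"twist":0},{"delta_pos":[2.2,-4.9,0.9],"twist":0},{"delta_pos":[2.2,-4.9,0.9],"twist":0},{"delta_pos":[2.2,-4.9,0.9],"twist":0}]'
python3 - <<'E'
from h import *
go(500,294,150)
s=snap('scene','s26.png')
cv2.imwrite('pics/s26c.png',cv2.resize(s['image'][170:250,320:400,::-1],None,fx=7,fy=7,interpolation=cv2.INTER_CUBIC))
print([((proj(s,MR+h*n)+.5-[320,170])*7).round(1) for h in (0,12,38)])
E
```

```text
t: 33.75
eef_pos: [582.0, 147.0, 150.7]
orientation: [0.987, 0.159, -0.0, 0.0]
contact_force: [0.2, 0.1, -0.1]
grip_width: 38.8
t 33.75 pos [582.  147.  150.7] delta cm [ -3.168 -16.534   0.074] twist -0.0006 F [ 0.2  0.1 -0.1] w 38.8
[array([280.6, 356.4]), array([286.3, 346.8]), array([299.3, 325. ])]
```

View pics/s26c.png

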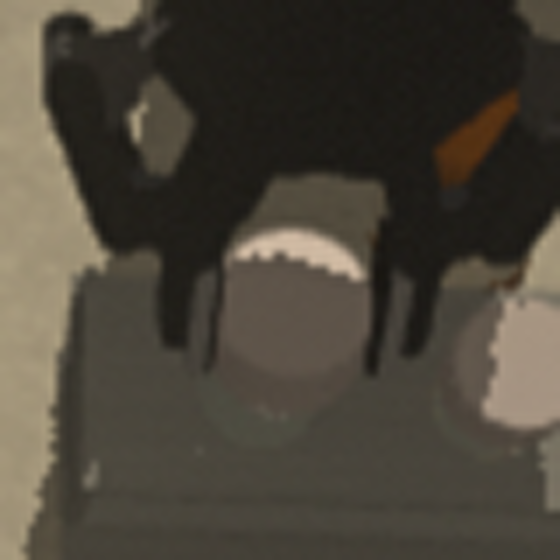

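```bash
python3 -m handwheel '[{"delta_pos":[0.05,-0.1,0.0],"twist":0},{"delta_pos":[-0.08,-0.1,0.26],"twist":0},{"delta_pos":[-0.22,-0.1,0.52],"twist":0},{"delta_pos":[-0.35,-0.1,0.78],"twist":0},{"delta_pos":[-0.44,-0.1,0.95],"twist":0},{"delta_pos":[-0.52,-0.1,1.13],"twist":0},{"delta_pos":[-0.6,-0.1,1.3],"twist":0},{"delta_pos":[-0.6,-0.1,1.3],"twist":0}]'
python3 - <<'E'
from h import *
go(500,294,150)
s=snap('scene','s27.png')
cv2.imwrite('pics/s27c.png',cv2.resize(s['image'][170:250,320:400,::-1],None,fx=7,fy=7,interpolation=cv2.INTER_CUBIC))
E
```

```text
t: 34.6
eef_pos: [575.8, 146.1, 137.8]
orientation: [0.987, 0.159, -0.0, 0.0]
contact_force: [-1.1, -1.8, 0.9]
grip_width: 38.8
t 34.6 pos [575.8 146.1 137.8] delta cm [ -2.549 -16.419  -1.223] twist -0.0002 F [-1.1 -1.8  0.9] w 38.8
```

View pics/s27c.png

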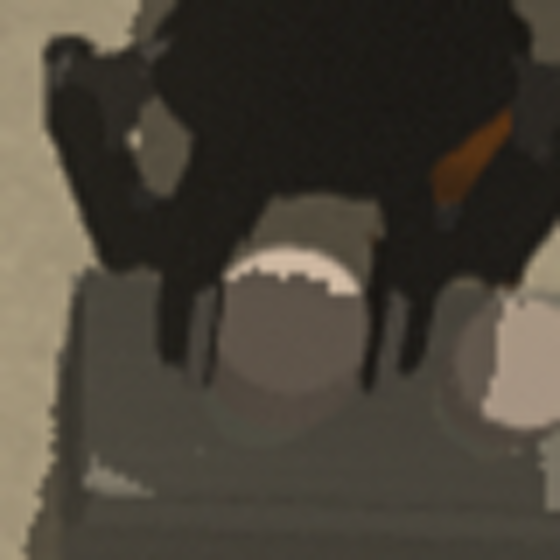

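```bash
python3 -m handwheel '[{"delta_pos":[-0.05,0.05,0.17],"twist":0},{"delta_pos":[-0.12,0.05,0.35],"twist":0},{"delta_pos":[-0.2,0.05,0.52],"twist":0},{"delta_pos":[-0.26,0.05,0.69],"twist":0},{"delta_pos":[-0.32,0.05,0.87],"twist":0},{"delta_pos":[-0.38,0.05,1.04],"twist":0},{"delta_pos":[-0.43,0.05,1.21],"twist":0},{"delta_pos":[-0.43,0.05,1.21],"twist":0}]'
python3 -m handwheel '[{"delta_pos":[0.05,0,0.1],"twist":0},{"delta_pos":[0.1,0,0.2],"twist":0},{"delta_pos":[0.1,0,0.35],"twist":0},{"delta_pos":[0.1,0,0.5],"twist":0},{"delta_pos":[0.05,0,0.6],"twist":0},{"delta_pos":[0,0,0.7],"twist":0},{"delta_pos":[-0.05,0,0.8],"twist":0},{"delta_pos":[-0.05,0,0.8],"twist":0}]'
python3 - <<'E'
from h import *
go(500,294,150)
s=snap('scene','s28.png')
cv2.imwrite('pics/s28c.png',cv2.resize(s['image'][170:250,320:400,::-1],None,fx=7,fy=7,interpolation=cv2.INTER_CUBIC))
print(((proj(s,MR+4*n)+.5-[320,170])*7).round(1))
E
```

```text
t: 35.45
eef_pos: [571.6, 144.5, 125.6]
orientation: [0.987, 0.159, -0.001, 0.0]
contact_force: [-3.0, -1.7, 5.5]
grip_width: 39.0
t: 36.25
eef_pos: [571.0, 144.6, 118.9]
orientation: [0.987, 0.159, -0.001, -0.0]
contact_force: [-7.0, -1.7, 10.4]
grip_width: 38.7
t 36.25 pos [571.  144.6 118.9] delta cm [ -2.044 -16.419  -3.099] twist -0.0001 F [-7.  -1.7 10.4] w 38.7
[282.5 353.2]
```

View pics/s28c.png

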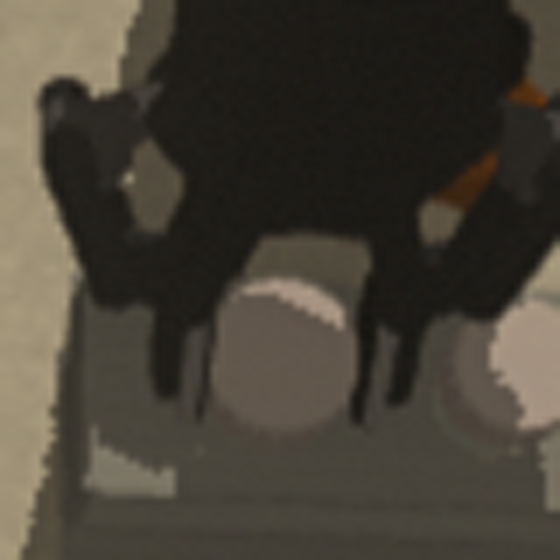

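```bash
python3 -m handwheel '[{"delta_pos":[-0.1,0,0.17],"twist":0},{"delta_pos":[-0.2,0,0.35],"twist":0},{"delta_pos":[-0.3,0,0.52],"twist":0},{"delta_pos":[-0.4,0,0.69],"twist":0},{"delta_pos":[-0.5,0,0.87],"twist":0},{"delta_pos":[-0.5,0,0.9],"twist":0},{"delta_pos":[-0.5,0,0.9],"twist":0},{"delta_pos":[-0.5,0,0.9],"twist":0}]'
python3 -c "
from h import *
go(571,144.6,118.9)"
```

```text
t: 37.1
eef_pos: [569.8, 144.1, 116.1]
orientation: [0.987, 0.159, 0.003, -0.0]
contact_force: [-10.9, -1.0, 33.8]
grip_width: 39.2
t 37.1 pos [569.8 144.1 116.1] delta cm [ 0.132 -0.005 -0.282] twist 0.0002 F [-10.9  -1.   33.8] w 39.2
```

```bash
python3 -m handwheel '[{"delta_pos":[0.3,0,-0.6],"twist":0},{"delta_pos":[0.3,0,-0.6],"twist":0},{"delta_pos":[0.3,0,-0.6],"twist":0},{"delta_pos":[0.3,0,-0.6],"twist":0},{"delta_pos":[0.3,0,-1.5],"twist":0},{"delta_pos":[0.3,0,-3.5],"twist":0},{"delta_pos":[0.3,0,-6],"twist":0},{"delta_pos":[0.3,0,-8],"twist":0}]' 4.9
python3 - <<'E'
from h import *
go(500,294,150)
s=snap('scene','s29.png')
cv2.imwrite('pics/s29c.png',cv2.resize(s['image'][165:265,325:455,::-1],None,fx=6,fy=6,interpolation=cv2.INTER_CUBIC))
print([((proj(s,m+4*n)+.5-[325,165])*6).round(1) for m in (MR,MM,ML)])
E
```

```text
t: 37.9
eef_pos: [570.0, 143.9, 190.1]
orientation: [0.987, 0.159, 0.0, -0.0]
contact_force: [0.2, 0.4, -0.2]
grip_width: 49.0
t 37.9 pos [570.  143.9 190.1] delta cm [ -1.933 -16.455   4.01 ] twist -0.0003 F [ 0.2  0.4 -0.2] w 49.0
[array([212.1, 332.8]), array([421. , 339.8]), array([630.8, 346.8])]
```

View pics/s29c.png

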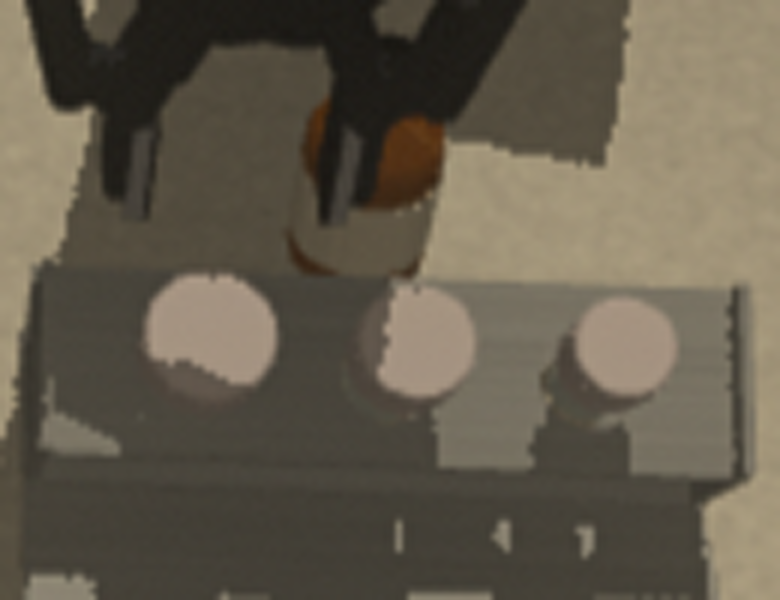

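```bash
python3 -m handwheel '[{"delta_pos":[0.6,0.05,0],"twist":0},{"delta_pos":[1.1,0.1,0.5],"twist":0},{"delta_pos":[1.1,0.1,1.5],"twist":0},{"delta_pos":[1.1,0.1,2.5],"twist":0},{"delta_pos":[1.1,0.1,3.5],"twist":0},{"delta_pos":[1.1,0.1,4.3],"twist":0},{"delta_pos":[1.1,0.1,4.3],"twist":0},{"delta_pos":[1.1,0.1,4.3],"twist":0}]' 0
python3 -m handwheel '[{"delta_pos":[0,0,0.2],"twist":0},{"delta_pos":[0,0,0.4],"twist":0},{"delta_pos":[0,0,0.6],"twist":0},{"delta_pos":[0,0,0.8],"twist":0},{"delta_pos":[0,0,1.0],"twist":0},{"delta_pos":[0,0,1.2],"twist":0},{"delta_pos":[0,0,1.4],"twist":0},{"delta_pos":[0,0,1.4],"twist":0}]'
```

```text
t: 38.75
eef_pos: [580.4, 146.3, 145.5]
orientation: [0.987, 0.159, -0.0, -0.0]
contact_force: [-0.9, 0.4, -0.0]
grip_width: 0.0
t: 39.55
eef_pos: [582.0, 146.6, 133.9]
orientation: [0.987, 0.159, 0.002, 0.0]
contact_force: [-1.0, 0.4, 7.0]
grip_width: -0.1
```

```bash
python3 -m handwheel '[{"delta_pos":[0,0,-1.5],"twist":0},{"delta_pos":[0,-1.5,-2],"twist":0},{"delta_pos":[0,-4,-2],"twist":0},{"delta_pos":[0,-5.8,-2],"twist":0},{"delta_pos":[0,-6.2,-1.2],"twist":0},{"delta_pos":[0,-6.2,-0.6],"twist":0},{"delta_pos":[0,-6.2,0],"twist":0},{"delta_pos":[0,-6.2,0],"twist":0}]'
python3 -m handwheel '[{"delta_pos":[0,0,0],"twist":0},{"delta_pos":[0,0,0],"twist":0},{"delta_pos":[0,0,0],"twist":0},{"delta_pos":[0,0,0],"twist":0},{"delta_pos":[0,0,0],"twist":0},{"delta_pos":[0,0,0],"twist":0},{"delta_pos":[0,0,0],"twist":0},{"delta_pos":[0,0,0],"twist":0}]'
python3 -m handwheel '[{"delta_pos":[0,0,-1.5],"twist":0},{"delta_pos":[0,-1.5,-2],"twist":0},{"delta_pos":[0,-4,-2],"twist":0},{"delta_pos":[0,-5.8,-2],"twist":0},{"delta_pos":[0,-6.2,-1.2],"twist":0},{"delta_pos":[0,-6.2,-0.6],"twist":0},{"delta_pos":[0,-6.2,0],"twist":0},{"delta_pos":[0,-6.2,0],"twist":0}]'
python3 -m handwheel '[{"delta_pos":[0,0,0],"twist":0},{"delta_pos":[0,0,0],"twist":0},{"delta_pos":[0,0,0],"twist":0},{"delta_pos":[0,0,0],"twist":0},{"delta_pos":[0,0,0],"twist":0},{"delta_pos":[0,0,0],"twist":0},{"delta_pos":[0,0,0],"twist":0},{"delta_pos":[0,0,0],"twist":0}]'
```

```text
t: 40.35
eef_pos: [563.0, 205.7, 133.7]
orientation: [0.987, 0.159, 0.002, -0.001]
contact_force: [-0.3, 2.6, 6.4]
grip_width: -0.1
t: 41.15
eef_pos: [563.0, 205.7, 133.7]
orientation: [0.987, 0.159, 0.002, -0.001]
contact_force: [0.4, 3.0, 6.9]
grip_width: -0.1
t: 41.95
eef_pos: [543.6, 264.5, 133.8]
orientation: [0.987, 0.159, 0.002, -0.001]
contact_force: [-0.2, 2.7, 7.4]
grip_width: 0.4
t: 42.75
eef_pos: [543.6, 264.5, 133.8]
orientation: [0.987, 0.158, 0.002, -0.001]
contact_force: [-0.6, 2.6, 7.5]
grip_width: 0.2
```

```bash
python3 -m handwheel '[{"delta_pos":[0,0,-2],"twist":0},{"delta_pos":[0,0,-5],"twist":0},{"delta_pos":[0,0,-9],"twist":0},{"delta_pos":[-2,0,-12],"twist":0},{"delta_pos":[-5,0,-13],"twist":0},{"delta_pos":[-9,0,-13],"twist":0},{"delta_pos":[-12,0,-13],"twist":0},{"delta_pos":[-13,0,-13],"twist":0}]'
python3 - <<'E'
from h import *
s=snap('scene','s30.png');t=snap('top','t30.png')
go(500,294,150)
E
```

```text
t: 43.55
eef_pos: [415.7, 221.7, 260.9]
orientation: [0.987, 0.159, -0.001, 0.0]
contact_force: [-0.3, 0.8, 0.3]
grip_width: 0.1
t 43.65 pos [417.5 222.4 261.5] delta cm [10.077 -4.216 11.143] twist -0.0011 F [-0.1 -0.7 -0.6] w -0.1
```

View pics/s30.png

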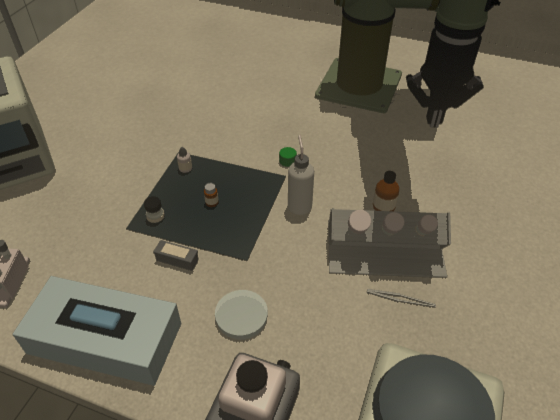

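View pics/t30.png

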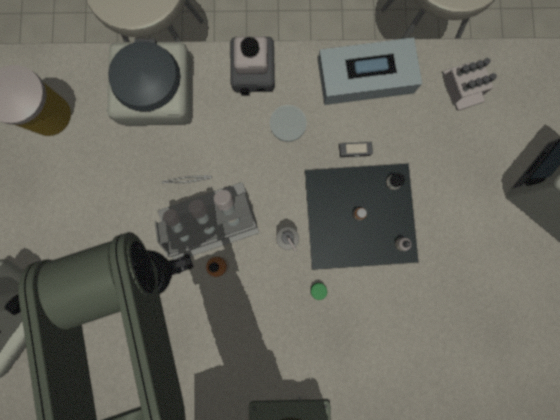

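The pictures show all three caps seated, at scene (360,220), (394,222) and (429,223). Every bystander is where it started, and the arm is clear of everything.

```bash
python3 -c "
from station import ctrl
print(ctrl.finish_job())"
```

```text
the job is handed in; nothing more can be done
None
```

All three tubes are capped and the job is handed in at about 43.7 s of the 72 s allowed; `finish_job` gave no verdict. cap_a is on the left tube, cap_b on the middle one and cap_c on the right one. I matched caps to tubes by comparing their widths in the pictures, and each cap went on the first time.

The tool can only point straight down, so I tilted each cap between the pads by pressing its underside on the rack's sloping plate. I then slid it down along the tube until it stopped hard, at 16 to 34 N.

**Last checks:**
- **Seating:** pressing each cap top with the closed fingers at about 7 N gave tool heights of 133.9, 133.7 and 133.8 mm for right, middle and left. Equal heights point to all three having bottomed. These were about 3 mm below my rough prediction, which I put down to the fingertip shape. I did not measure the insertion depth directly.
- **Bystanders:** by eye, the final pictures show them and the green look-alike where they started.

**What disagreed:**
- The two cameras differed by 2 to 3 mm, so I placed each cap by comparing it with its tube in the same scene picture.
- cap_b and cap_c came off the plate tilted only about 21 to 23 degrees. The tube brought them to 30 degrees as they went on.
- While cap_b was being tilted, a finger may have brushed cap_a (about 4 to 6 N sideways). Later pictures and the height check show cap_a still in place.

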